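# Post the used order tag into the returns box

## Task

Take the red order tag out of its wooden stand and push it, foot first, down through the slot in the top of the clear returns box, past the sprung rollers, until it drops right inside. The slot's plate slides and may sit off to one side, so feel for the slot and push gently: never press the tag or the hand hard on the box. Leave the green tag, the cup, the milk jug and the tamper where they stand.

Things in the scene. Friction and masses are not known exactly. Their poses are not given: they have to be found in the camera images.
- red_tag_centre (a point): Centre (half-way up) of the red tag, a rigid plastic paddle 8 mm thick, 92 tall, 45 g, upright in the stand. Blade (lower part): 60 mm wide, 42 tall, lower corners rounded to 8 mm radius. Tab on it, to be pinched across its thickness: 24 wide, 50 tall. x: width, y: thickness, z: up to the tab. Foot 46 mm below this point, shoulders (blade's top) 4 below, tab's top 46 above. White panel on each face.
- red_tag_foot (a point): Middle of the red tag's lower edge (its foot), 46 mm below its centre; same axes.
- green_tag_centre (a point): Centre of a green tag, same shape, in the stand's other groove, 90 mm away along the tags' width; which tag is in which groove varies. Leave it there.
- returns_box: Fixed returns box, 150 mm (x) by 120 (y); clear walls 5 thick, wooden floor 8 thick. Origin: centre of its underside, z up. On top lies an aluminium plate, 120 (x) by 88 (y) by 6 mm, upper face 140 mm above the origin, with the slot through it. The plate slides stiffly (80 N) along the box's y and was left anywhere up to 18 mm to either side; all that is on it goes along.
- box_top (a point): Point on the fixed box's axis, level with the plate's upper face, 140 mm above the box's underside; axes as the box. The slot is 64 mm long (box x) and 10.6 mm wide (box y), a thin black line along each long edge. In x it is centred on this point; in y its centre lies anywhere from -18 to +18 mm from it, which this reading does not tell.
- guide_level (a point): Point on the box's axis, 10 mm above the plate: top level of two black back guides on the slot's +y edge. They are 4 mm thick, 20 to 33 mm from the slot's middle in x either way, with a gap between for a finger. Their -y faces are flush with the slot's +y wall, 5.3 mm from its centre line: a tag slid in +y over the plate meets them when 1.3 mm past the slot's centre. They move with the plate.
- roller_level (a point): Point on the box's axis, 10 mm below the plate's upper face: level of a sprung rubber roller, 12 mm across, at each end of the slot (they move with the plate), 55 mm apart. The blade is pushed between them with some 3 to 12 N; they hold it by friction. With the shoulders 12 mm or more below the plate's upper face the released tag drops; the tab passes freely.
- stand: Fixed dark wooden stand, 173 mm (its x) by 46 mm (its y) by 22 mm tall, with two grooves end to end along its x; a tag stands in each with its foot 6 mm above the table, 16 mm deep in a groove 63 by 10.5 mm. Origin: centre of its underside.
- cup: White ceramic mug, rim radius 40 mm, 62 mm tall, handle at its +y; origin under its centre. Leave alone.
- jug: Steel milk jug, rim radius 42 mm, 100 mm tall, handle at its +y; origin under its centre. Leave alone.
- tamper: Dark steel tamper standing on its 58 mm wide foot, 85 mm tall; origin under its centre. Leave alone.
Not all that is in view belongs to the job. What is meant by the part that bears red_tag_centre is not yellow, and is the larger of those in its own colour.

How it is judged:
By the outcome, as a careful person would: the job done as asked, in the order asked, and still so for the second after the job is handed in, with the robot touching nothing.
It also fails if it takes over 48 s, if anything falls off the work surface, if the arm or the gripper's body presses on something with over 40 N, if the wrist force passes 120 N, or if a joint passes its speed limit or range.

## Robot

A 6-joint arm with a two-finger parallel gripper is mounted at the origin on the work surface. World frame = base frame: x ahead of the robot, y to its left, z up, the work surface at z = 0. Lengths are in m, angles in rad, forces in N, time in s.
With the tool pointing down it reaches from about 0.35 to 0.85 m from the base axis. Payload 8.1 kg.
Tool frame: the origin (TCP) lies on the centre line of the jaws, within the pads' length; the fingertips stand 19 mm ahead of it and the grasp point (between the pads) is the TCP (robot.tips_ahead is the distance from the TCP to the fingertips, in m); y points along the fingers, z is the direction in which the jaws open and shut, and the axes are right-handed (so a half turn about y gives the same grasp; the last joint's range is limited). The gripper opens to 93 mm and grips with 3 to 60 N. Pads are 15 mm wide; open, the fingers measure 128 mm over their backs; the gripper's body (75 mm by 188 mm) begins 65 mm behind the grasp point.
Start: joints at [-1.187, 0.13, 1.488, -0, 1.523, -0.085], TCP at [0.271, -0.535, 0.238] pointing down, gripper open.
Joint ranges: [-2.96, 2.96], [-0.89, 2.26], [0.02, 2.5], [-1.34, 4.48], [0, 2.73], [-2.66, 2.66]. Speed limits (rad/s): [2.39, 2.39, 2.79, 3.14, 3.14, 3.14].

## Interface

Orientations are given as a rotation vector (axis times angle).
In Python, from plant import robot, imaging, models gives the robot as it stands.
- The arm moves only by the tool carry_out, never from a script. Its argument "motion" is one flat list of numbers, 7 for each row, row after row: the shift along the tool's x, y, z in m, then the turn, a rotation vector about the tool's x, y, z in degrees, then the opening, from -1 (shut) to 1 (fully open). A call has exactly 5 rows; each row shifts and turns the pose as measured when the row begins, along the tool's axes as they then stand; what a row does not reach is not made up. A row lasts 1/10 s, in which the tool goes at most 50 mm and 8.59 degrees, less where a joint would pass 70% of its speed; a pose out of reach is approached as far as the arm can. A call is refused whole if a number of a shift passes 0.05 or a number of a turn 8.59, either way. A call with a gripper value outside its range is refused whole. The fingers move at their own pace and stop on an object; "squeeze" is the grip in N (left out, the last holds). Time passes only in rows, so rows that do not move let the fingers close, or fill a call up. It gives the time, the measured TCP pose, the force and the opening at its end, in the units of the state.
- robot.read_state(): the state, without advancing time (a new reading comes with each control period).
- imaging.read_camera(name): name is "scene" or "top" or "wrist"; returns the picture (480x640x3 uint8, blue, green, red); there is no depth.
- imaging.camera_model(name): a dict with "K" (3x3 intrinsics, pixels), "position" and "orientation" of the camera in the world. Camera axes: x right, y down, z forward; pixel columns grow to the right and rows downward; lengths in m; the calibration is good to about 2 mm. A picture is of the moment at which its call begins: read the wrist's pose just before it. camera_model takes no time and is no camera call; for the wrist camera it gives the pose at the moment of the call.
- robot.close_job(): hands the job in, once; it reports no verdict.
Trained networks look in the newest picture that a camera, given by its name, has taken for a name from the list of things; names that differ only in an ending like _2 or _b are one class to them, and where a whole thing is asked for, a point or a joint stands for the part that bears it (a point fixed in the world has none). Each returns a list of dicts, best first, with "confidence" (0 to 1); they miss things now and then, are a little off and sometimes report something else, mostly with a low value. They report only what shows in the picture. A call takes as long as a camera call. They do not tell look-alikes from the thing itself.
- models.outline_of(camera, thing): "pixels" (480x640 bool, what is visible of it) and "pixel" ([column, row] in pixels, amid what is visible of it).
The state is a dict: "t": time; "q": joint angles; "dq": joint speeds; "joint_torque": joint torques, N m; "tool_pos": TCP position; "orientation": TCP orientation; "force": force on the tool from outside, world axes, zero at the start; "wrist_torque": the same for the moment, N m; "opening": finger opening in m.
Only numpy, scipy, OpenCV 4.12 (cv2) and the standard library are available. Lean on these libraries where they do the work, as an engineer would, in place of code of your own. Each camera call takes 0.05 s, during which the arm holds its last target.

## Working session

There is one attempt and no reset: what is moved stays moved. The work goes in short steps, Python scripts to look and compute and a tool call to move; the robot and the scene stay as the last step left them, time stands still between calls to the robot, and variables do not carry over. Pictures are saved under pics/ and viewed, and the job is handed in when it is done.

Besides the shell and the picture viewer there is one more tool, called after ">>>" as name(argument=value, ...) on one line, values as JSON. carry_out: Moves the arm, as the interface text tells. Its arguments: {"type":"object","properties":{"motion":{"type":"array","items":{"type":"number"}},"squeeze":{"type":"number"}},"required":["motion"]}

```bash
ls; mkdir -p pics; python3 - <<'E'
from plant import robot, imaging, models
import cv2, numpy as np
s=robot.read_state(); print({k:np.round(v,4).tolist() for k,v in s.items()})
for c in ("scene","top","wrist"):
    cv2.imwrite(f"pics/a_{c}.png", imaging.read_camera(c))
    m=imaging.camera_model(c); print(c,np.round(m["K"],1).tolist(),np.round(m["position"],4),np.round(m["orientation"],4).tolist())
E
```

```text
pics
{'t': 0.0, 'q': [-1.1874, 0.1311, 1.4893, -0.0, 1.523, -0.0854], 'dq': [0.0003, 0.0006, 0.0009, -0.0019, -0.0001, 0.0005], 'joint_torque': [0.0011, -55.9841, -49.1759, 0.077, 0.0351, -0.0001], 'tool_pos': [0.2709, -0.5348, 0.2366], 'orientation': [-0.4684, 1.9623, -1.9587], 'force': [-0.2074, 0.2884, -0.514], 'wrist_torque': [-0.0174, 0.0313, 0.0069], 'opening': 0.0931}
scene [[454.8, 0.0, 319.5], [0.0, 454.8, 239.5], [0.0, 0.0, 1.0]] [0.9254 0.5198 0.7313] [-0.816, -2.5883, 1.0542]
top [[445.7, 0.0, 316.7], [0.0, 445.7, 234.7], [0.0, 0.0, 1.0]] [0.4673 0.0209 0.8186] [-2.1264, 2.1385, -0.2056]
wrist [[422.5, 0.0, 318.8], [0.0, 422.5, 242.2], [0.0, 0.0, 1.0]] [ 0.3315 -0.5031  0.3838] [2.4893, -1.5294, -0.1971]
```

View pics/a_scene.png

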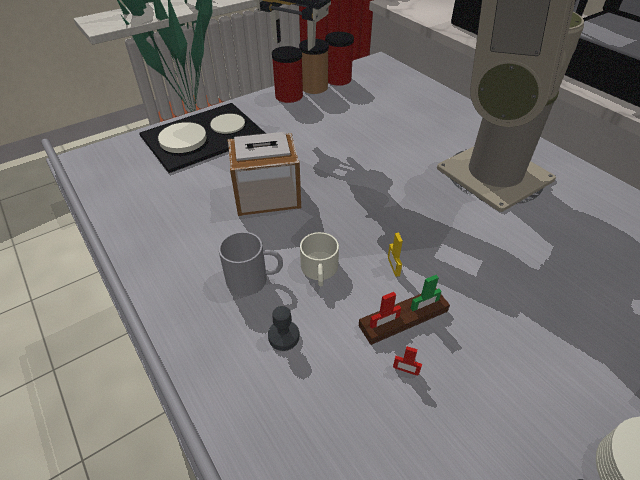

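View pics/a_top.png

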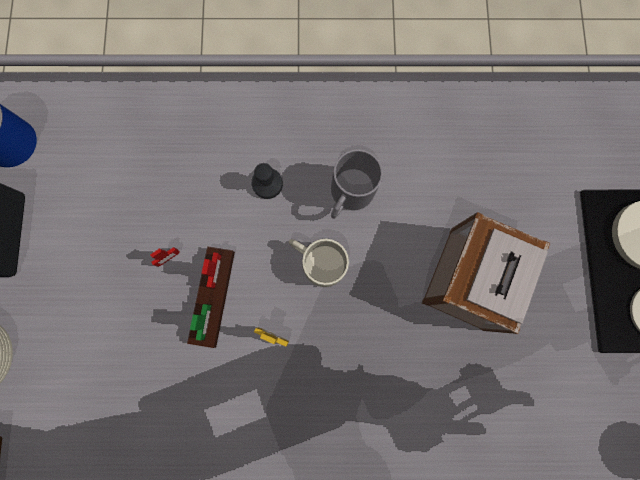

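View pics/a_wrist.png

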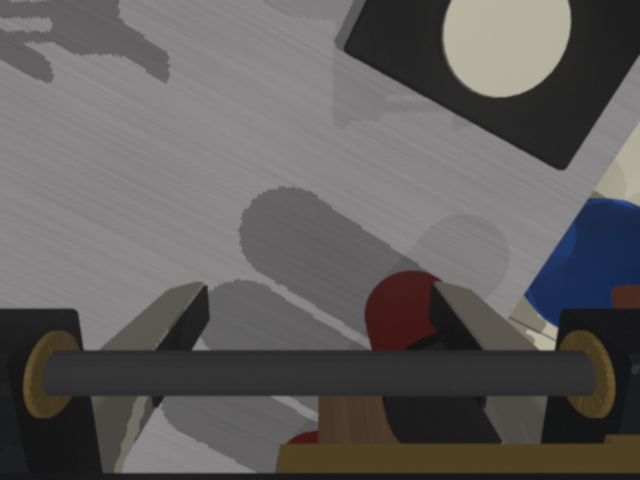

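```bash
cat > h.py <<'E'
from plant import robot, imaging, models
import cv2, numpy as np
from scipy.spatial.transform import Rotation as R
from scipy.optimize import least_squares
def cam(c):
    m=imaging.camera_model(c); return np.array(m["K"]),np.array(m["position"]),R.from_rotvec(m["orientation"]).as_matrix()
def proj(c,P):
    K,p,Rm=cam(c) if isinstance(c,str) else c
    q=(np.atleast_2d(P)-p)@Rm; q=q@K.T; return q[:,:2]/q[:,2:]
def ray(c,px,z):
    K,p,Rm=cam(c) if isinstance(c,str) else c
    px=np.atleast_2d(px); d=np.c_[px,np.ones(len(px))]@np.linalg.inv(K).T@Rm.T
    return p+d*((z-p[2])/d[:,2])[:,None]
def crop(img,x,y,w,h,f,name): cv2.imwrite("pics/"+name,cv2.resize(img[y:y+h,x:x+w],None,fx=f,fy=f,interpolation=cv2.INTER_CUBIC))
E
python3 - <<'E'
from h import *
t=cv2.imread("pics/a_top.png");s=cv2.imread("pics/a_scene.png")
crop(t,415,205,145,135,5,"b1.png");crop(s,220,125,90,95,6,"b2.png");crop(t,140,235,110,120,5,"b3.png");crop(s,350,265,110,80,7,"b4.png")
for c in("top","scene"):
    for th in("red_tag_centre","green_tag_centre","stand","returns_box","cup","jug","tamper"):
        for o in models.outline_of(c,th):
            px=o["pixels"]; ys,xs=np.nonzero(px)
            print(c,th,round(o["confidence"],2),np.round(o["pixel"],1),px.sum(),xs.min(),xs.max(),ys.min(),ys.max(), np.round(ray(c,o["pixel"],.05)[0],3))
            np.save(f"{c}_{th}_{int(xs.min())}.npy",px)
print(robot.read_state()["t"])
E
```

```text
top red_tag_centre 0.91 [211.4 268.8] 368 202 219 253 286 [0.548 0.193 0.05 ]
top red_tag_centre 0.57 [161.8 254.8] 317 151 178 247 265 [0.573 0.28  0.05 ]
top red_tag_centre 0.51 [264.7 339.4] 281 254 286 327 344 [0.429 0.1   0.05 ]
top green_tag_centre 0.69 [201.1 323.1] 475 189 211 304 339 [0.457 0.207 0.05 ]
top stand 0.94 [211.6 296.6] 2086 187 234 246 347 [0.501 0.191 0.05 ]
top returns_box 0.87 [488.2 274.7] 10090 422 548 212 333 [ 0.536 -0.285  0.05 ]
top cup 0.77 [319.7 260.6] 1950 289 348 238 286 [0.562 0.006 0.05 ]
top jug 0.58 [355.9 179.9] 2572 331 382 149 217 [ 0.707 -0.06   0.05 ]
top tamper 0.55 [266.7 181.8] 882 251 282 162 199 [0.704 0.1   0.05 ]
top tamper 0.29 [485.2 272.8] 10094 422 548 213 333 [ 0.539 -0.28   0.05 ]
scene red_tag_centre 0.95 [395.6 259.5] 365 389 401 235 275 [0.448 0.109 0.05 ]
scene red_tag_centre 0.81 [406.8 361.6] 516 393 421 346 374 [0.585 0.291 0.05 ]
scene red_tag_centre 0.74 [383.5 310.2] 564 371 399 292 326 [0.549 0.189 0.05 ]
scene green_tag_centre 0.58 [423.7 295.8] 554 411 440 275 310 [0.466 0.208 0.05 ]
scene stand 0.77 [402.7 317.2] 1762 359 450 294 344 [0.531 0.221 0.05 ]
scene returns_box 0.64 [317.4 255.7] 1681 300 338 232 286 [0.571 0.011 0.05 ]
scene returns_box 0.63 [425.6 294.7] 584 411 440 275 309 [0.461 0.208 0.05 ]
scene returns_box 0.6 [263.4 173. ] 5200 228 300 132 215 [ 0.523 -0.289  0.05 ]
scene cup 0.97 [319.4 256.8] 1606 300 339 232 285 [0.569 0.015 0.05 ]
scene cup 0.73 [264.3 175. ] 5070 228 300 133 214 [ 0.525 -0.281  0.05 ]
scene jug 0.87 [244.7 258. ] 2740 219 282 231 296 [ 0.695 -0.068  0.05 ]
scene jug 0.74 [403.  319.5] 1715 359 449 295 344 [0.534 0.225 0.05 ]
scene tamper 0.56 [284.4 329.1] 1017 268 298 306 350 [0.718 0.12  0.05 ]
scene tamper 0.2 [242.4 259.5] 2650 219 282 232 295 [ 0.7   -0.067  0.05 ]
0.85
```

View pics/b1.png

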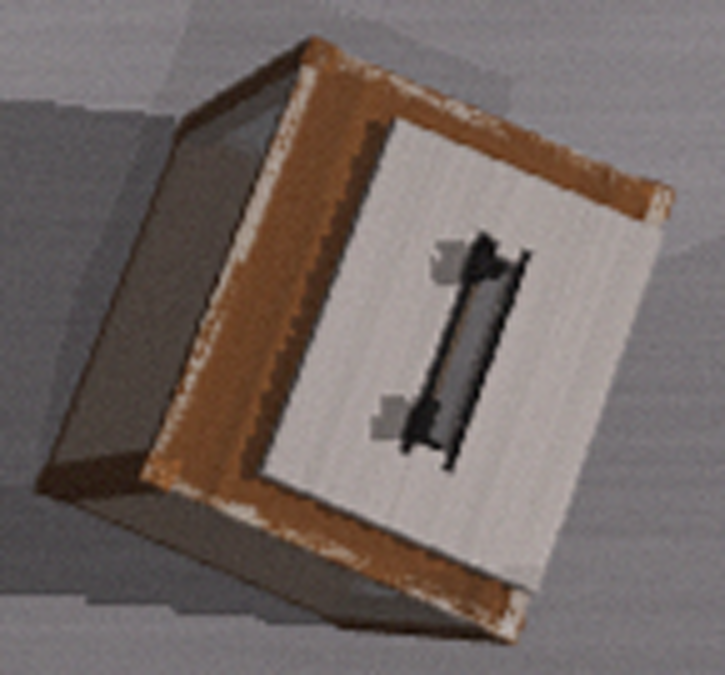

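View pics/b2.png

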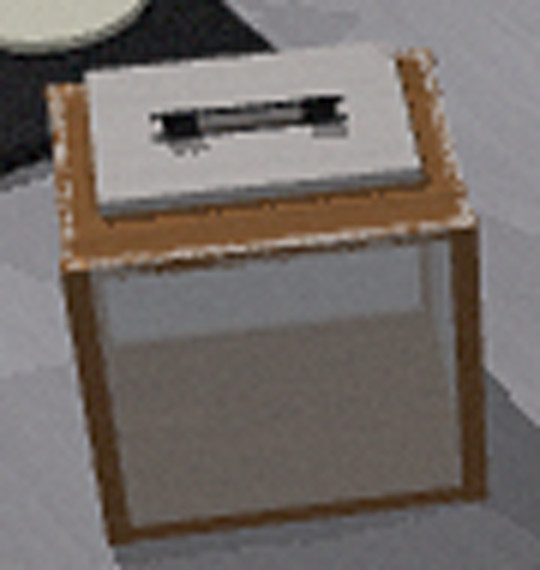

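View pics/b3.png

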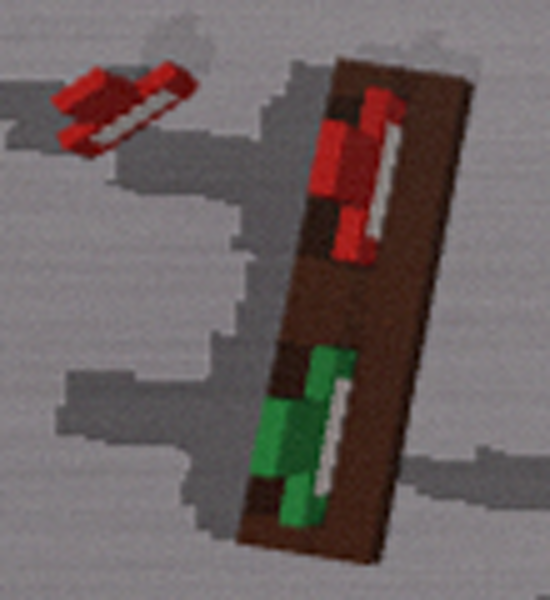

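View pics/b4.png

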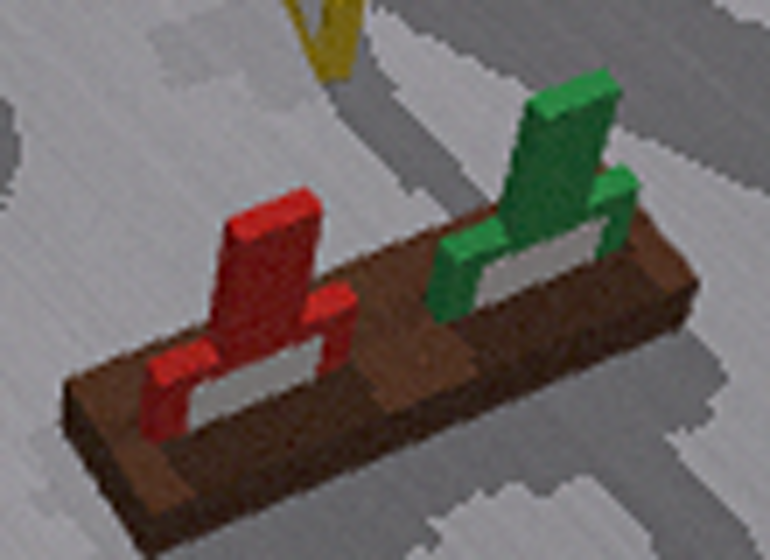

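```bash
python3 - <<'E'
from h import *
def fit(pts,lx,ly,z,name,yaw0):
    # pts: list (cam, px, sx, sy)
    cams={c:cam(c) for c in("top","scene")}
    def f(p):
        c,s=np.cos(p[2]),np.sin(p[2]);r=[]
        for cn,px,sx,sy in pts:
            P=[p[0]+c*sx*lx/2-s*sy*ly/2,p[1]+s*sx*lx/2+c*sy*ly/2,z]
            r+=list(proj(cams[cn],P)[0]-px)
        return np.array(r)
    w=np.mean([ray(cams[c],px,z)[0,:2] for c,px,_,_ in pts],0)
    o=least_squares(f,[*w,yaw0],loss="soft_l1");print(name,np.round(o.x[:2],4),"yaw",round(np.degrees(o.x[2]),2),"res",np.round(f(o.x),1));return o.x
T=lambda o,k,pts:[(o[0]+x/k-0.4,o[1]+y/k-0.4) for x,y in pts]
sg=[(1,1),(1,-1),(-1,1),(-1,-1)]
mk=lambda c,pp:[(c,np.array(p),*s) for p,s in zip(pp,sg)]
o1=(415,205);o2=(220,125)
bt=mk("top",T(o1,5,[(312,40),(672,190),(150,480),(518,635)]))
pt=mk("top",T(o1,5,[(397,120),(662,228),(262,472),(535,592)]))
# scene: box x axis towards +world x (left in scene); +y toward viewer
ps=mk("scene",T(o2,6,[(98,205),(85,75),(425,178),(385,45)]))
bs=mk("scene",T(o2,6,[(65,270),(48,85),(478,225),(432,50)]))
y0=-.4
b1=fit(bt,.15,.12,.134,"box top",y0);b2=fit(bs,.15,.12,.134,"box scene",y0);b=fit(bt+bs,.15,.12,.134,"box",y0)
fit(pt,.12,.088,.14,"plate top",y0);fit(ps,.12,.088,.14,"plate scene",y0);pl=fit(pt+ps,.12,.088,.14,"plate",y0)
st=mk("top",T((140,235),5,[(338,57),(474,82),(238,542),(380,563)]))
S=fit(st,.173,.046,.022,"stand",-.2)
ss=mk("scene",T((350,265),7,[(155,553),(65,385),(697,285),(600,165)]))
# note: (155,553) is lower... 
sl=ray("top",T(o1,5,[(488,235),(526,252),(408,450),(449,468)]),.14)[:,:2]
print("slot corners",np.round(sl,4),"mid",sl.mean(0), "yaw",[np.degrees(np.arctan2(*(sl[i]-sl[i+2])[::-1])) for i in(0,1)])
for q in(b,pl):
  d=sl.mean(0)-q[:2];c,s=np.cos(q[2]),np.sin(q[2]);print("in frame",c*d[0]+s*d[1],-s*d[0]+c*d[1])
d=pl[:2]-b[:2];c,s=np.cos(b[2]),np.sin(b[2]);print("plate in box",c*d[0]+s*d[1],-s*d[0]+c*d[1])
# tags tab top z=.098 in top img: corners; red tab top (parallelogram) 
for n,pp in(("red",[(324,120),(350,126),(311,192),(336,197)]),("green",[(266,398),(291,402),(250,470),(276,475)])):
    q=ray("top",T((140,235),5,pp),.098)[:,:2];print(n,np.round(q.mean(0),4),np.round(q,4).tolist())
c,s=np.cos(S[2]),np.sin(S[2])
for k in(1,-1):print("groove",S[0]+k*.045*c,S[1]+k*.045*s)
E
```

```text
box top [ 0.5338 -0.2665] yaw -23.68 res [ 0.  -0.1  0.1 -0.4 -0.5 -0.2  0.3  0.6]
box scene [ 0.5319 -0.2639] yaw -24.5 res [ 0.   0.   0.3  0.2 -0.2  0.1 -0.2 -0.3]
box [ 0.5331 -0.2659] yaw -23.84 res [-0.1  0.3 -0.2  0.2 -0.9  0.2 -0.2  1.2 -0.6 -0.1 -0.8  0.2 -0.9 -0.5
 -1.4 -0.7]
plate top [ 0.5275 -0.2792] yaw -24.21 res [-0.3 -0.6  0.1  0.5 -0.   0.1  0.2  0. ]
plate scene [ 0.5282 -0.275 ] yaw -24.32 res [-0.1  0.5 -0.2  0.2 -0.4 -0.8  1.   0. ]
plate [ 0.5274 -0.2787] yaw -24.12 res [-0.7 -0.5 -0.3  0.5 -0.3  0.3 -0.1  0.1 -0.5 -0.4 -0.7 -0.6 -1.  -1.8
  0.3 -0.9]
stand [0.5036 0.198 ] yaw -9.56 res [ 1.2 -0.  -0.9 -1.   1.   0.3 -1.3  0.4]
slot corners [[ 0.563  -0.2895]
 [ 0.5577 -0.3009]
 [ 0.4973 -0.2595]
 [ 0.4918 -0.2715]] mid [ 0.52746173 -0.28035074] yaw [np.float64(-24.574377867059518), np.float64(-24.006255992207162)]
in frame 0.0006522837882580613 -0.015465701073422164
in frame 0.0007548763022265146 -0.001489539733507087
plate in box -9.52475363314104e-05 -0.013972461719494924
red [0.5474 0.1918] [[0.56, 0.1943], [0.558, 0.1858], [0.5367, 0.1976], [0.535, 0.1895]]
green [0.4594 0.2073] [[0.4713, 0.2093], [0.47, 0.2013], [0.449, 0.2133], [0.4474, 0.2051]]
groove 0.5479659469661712 0.19048331995266196
groove 0.4592149044082624 0.20542495456485463
```

```bash
cat >> h.py <<'E'
def pose():
    s=robot.read_state(); return np.array(s["tool_pos"]),R.from_rotvec(s["orientation"]),s
def down(yaw,sgn):
    z=sgn*np.array([-np.sin(np.radians(yaw)),np.cos(np.radians(yaw)),0]); y=np.array([0,0,-1.]); x=np.cross(y,z)
    return R.from_matrix(np.c_[x,y,z])
def delta(tp,tR):
    p,Rm,s=pose(); d=Rm.inv().apply(np.array(tp)-p); r=np.degrees((Rm.inv()*tR).as_rotvec()); return d,r
E
python3 - <<'E'
from h import *
p,Rm,s=pose(); print(np.round(Rm.as_matrix(),3))
K,cp,cR=cam("wrist"); print("cam in tool",Rm.inv().apply(cp-p),np.round(Rm.inv().as_matrix()@cR,3).tolist())
for n,y in(("tag",-9.7),("box",-24.2)):
  for g in(1,-1): print(n,g,delta([.5275,-.2795,.25],down(y,g)))
E
```

```text
[[-0.892  0.     0.452]
 [-0.452  0.    -0.892]
 [-0.    -1.     0.   ]]
cam in tool [-0.0683433  -0.14702298 -0.00119628] [[0.0, 0.968, 0.25], [0.001, -0.25, 0.968], [1.0, 0.0, -0.001]]
tag 1 (array([-0.34427764, -0.012364  , -0.11233264]), array([-5.58822901e-04, -1.43439627e+02,  7.88462929e-05]))
tag -1 (array([-0.34427764, -0.012364  , -0.11233264]), array([-6.08370903e-05,  3.65603730e+01, -4.31182723e-04]))
box 1 (array([-0.34427764, -0.012364  , -0.11233264]), array([-5.33780809e-04, -1.28939627e+02,  7.27690443e-06]))
box -1 (array([-0.34427764, -0.012364  , -0.11233264]), array([-6.03336428e-06,  5.10603730e+01, -4.42563743e-04]))
```

```bash
cat >> h.py <<'E'
def plan(tp,tR,n,g,every=None):
    p,Rm,s=pose(); tp=np.array(tp); rv=(Rm.inv()*tR).as_rotvec(); out=[]
    for i in range(n):
        Ri=Rm*R.from_rotvec(rv*i/n); d=Ri.inv().apply((tp-p)/n); out.append([*np.round(d,4),*np.round(np.degrees(rv)/n,2),g])
    for i in range(0,n,5): print([float(v) for r in out[i:i+5] for v in r])
    m=np.array(out); print("max",np.abs(m[:,:3]).max(),np.abs(m[:,3:6]).max())
E
python3 - <<'E'
from h import *
plan([.5275,-.2795,.25],down(-24.2,-1),10,0)
E
```

```text
[-0.0344, -0.0012, -0.0112, -0.0, 5.11, -0.0, 0.0, -0.0333, -0.0012, -0.0143, -0.0, 5.11, -0.0, 0.0, -0.0319, -0.0012, -0.0172, -0.0, 5.11, -0.0, 0.0, -0.0302, -0.0012, -0.0199, -0.0, 5.11, -0.0, 0.0, -0.0283, -0.0012, -0.0225, -0.0, 5.11, -0.0, 0.0]
[-0.0262, -0.0012, -0.025, -0.0, 5.11, -0.0, 0.0, -0.0239, -0.0012, -0.0272, -0.0, 5.11, -0.0, 0.0, -0.0214, -0.0012, -0.0292, -0.0, 5.11, -0.0, 0.0, -0.0187, -0.0012, -0.031, -0.0, 5.11, -0.0, 0.0, -0.0159, -0.0012, -0.0326, -0.0, 5.11, -0.0, 0.0]
max 0.0344 5.11
```

>>> carry_out(motion=[-0.034,-0.001,-0.011,0,5.1,0,0,-0.033,-0.001,-0.014,0,5.1,0,0,-0.032,-0.001,-0.017,0,5.1,0,0,-0.03,-0.001,-0.02,0,5.1,0,0,-0.028,-0.001,-0.023,0,5.1,0,0])

```text
t: 1.35
tool_pos: [0.3993, -0.408, 0.2423]
orientation: [0.001, -2.22, 2.222]
force: [0.2, -0.3, -0.2]
opening: 0.0576
```

>>> carry_out(motion=[-0.026,-0.001,-0.025,0,5.1,0,0,-0.024,-0.001,-0.027,0,5.1,0,0,-0.021,-0.001,-0.029,0,5.1,0,0,-0.019,-0.001,-0.031,0,5.1,0,0,-0.016,-0.001,-0.033,0,5.1,0,0])

```text
t: 1.85
tool_pos: [0.5361, -0.2783, 0.2481]
orientation: [-0.465, -1.961, 1.966]
force: [1.3, -0.2, -0.6]
opening: 0.0462
```

```bash
python3 - <<'E'
from h import *
p,Rm,s=pose();print(p,s["q"],s["t"],s["opening"],delta([.5275,-.2795,.25],down(-24.2,-1)))
w=imaging.read_camera("wrist");cv2.imwrite("pics/c.png",w)
K,cp,cR=cam("wrist");np.savez("cw.npz",K=K,p=cp,R=cR)
plan([.5475,.1915,.2],down(-9.7,-1),15,0)
E
```

```text
[ 0.53611329 -0.27833097  0.24807306] [-0.56269435  0.13574497  1.46342574 -0.00172859  1.54086853  1.47246604] 1.85 0.046205769638532214 (array([ 0.00717524, -0.00192764,  0.00490598]), array([-0.10889838, -2.40321309, -0.07659168]))
[0.0135, 0.0032, -0.0279, 0.0, -1.14, -0.01, 0.0, 0.013, 0.0032, -0.0282, 0.0, -1.14, -0.01, 0.0, 0.0124, 0.0032, -0.0284, 0.0, -1.14, -0.01, 0.0, 0.0119, 0.0032, -0.0287, 0.0, -1.14, -0.01, 0.0, 0.0113, 0.0032, -0.0289, 0.0, -1.14, -0.01, 0.0]
[0.0107, 0.0032, -0.0291, 0.0, -1.14, -0.01, 0.0, 0.0101, 0.0032, -0.0293, 0.0, -1.14, -0.01, 0.0, 0.0095, 0.0032, -0.0295, 0.0, -1.14, -0.01, 0.0, 0.0089, 0.0032, -0.0297, 0.0, -1.14, -0.01, 0.0, 0.0083, 0.0032, -0.0299, 0.0, -1.14, -0.01, 0.0]
[0.0077, 0.0032, -0.0301, 0.0, -1.14, -0.01, 0.0, 0.0071, 0.0032, -0.0302, 0.0, -1.14, -0.01, 0.0, 0.0065, 0.0032, -0.0303, 0.0, -1.14, -0.01, 0.0, 0.0059, 0.0032, -0.0305, 0.0, -1.14, -0.01, 0.0, 0.0053, 0.0032, -0.0306, 0.0, -1.14, -0.01, 0.0]
max 0.0306 1.14
```

View pics/c.png

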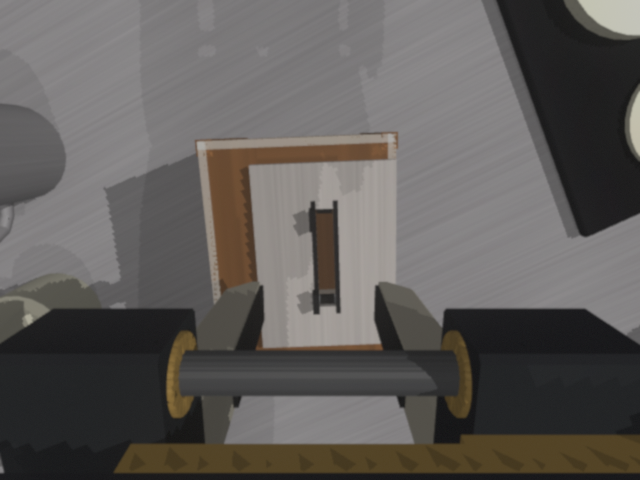

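```bash
python3 - <<'E'
from h import *
w=cv2.imread("pics/c.png");crop(w,290,190,70,130,6,"c2.png")
E
```

```text
(no output)
```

View pics/c2.png

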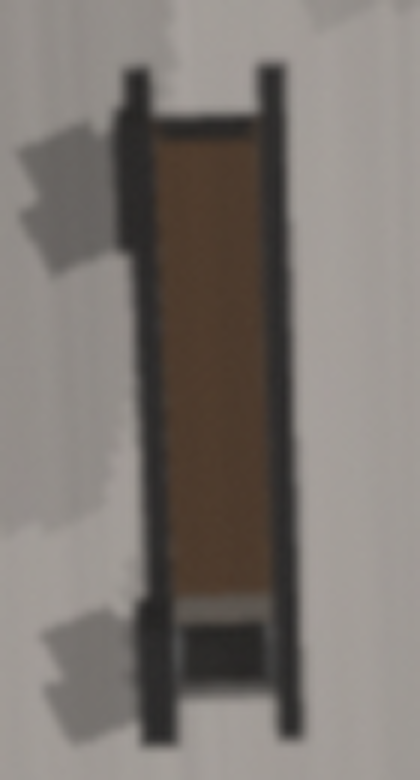

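>>> carry_out(motion=[0.013,0.003,-0.028,0,-1.1,0,0,0.013,0.003,-0.028,0,-1.1,0,0,0.012,0.003,-0.028,0,-1.1,0,0,0.012,0.003,-0.029,0,-1.1,0,0,0.011,0.003,-0.029,0,-1.1,0,0])

```text
t: 2.4
tool_pos: [0.5444, -0.1159, 0.2327]
orientation: [-0.381, -2.022, 2.023]
force: [1.0, 0.5, -0.4]
opening: 0.0464
```

>>> carry_out(motion=[0.011,0.003,-0.029,0,-1.1,0,0,0.01,0.003,-0.029,0,-1.1,0,0,0.009,0.003,-0.03,0,-1.1,0,0,0.009,0.003,-0.03,0,-1.1,0,0,0.008,0.003,-0.03,0,-1.1,0,0])

```text
t: 2.9
tool_pos: [0.5468, 0.0449, 0.2175]
orientation: [-0.285, -2.081, 2.082]
force: [-0.1, 0.2, 0.3]
opening: 0.0464
```

>>> carry_out(motion=[0.008,0.003,-0.03,0,-1.1,0,0,0.007,0.003,-0.03,0,-1.1,0,0,0.007,0.003,-0.03,0,-1.1,0,0,0.006,0.003,-0.03,0,-1.1,0,0,0.005,0.003,-0.03,0,-1.1,0,0])

```text
t: 3.4
tool_pos: [0.5477, 0.2044, 0.2024]
orientation: [-0.183, -2.139, 2.14]
force: [-0.5, -0.9, 0.8]
opening: 0.0466
```

```bash
python3 - <<'E'
from h import *
p,Rm,s=pose();print(p,s["q"],s["t"],s["opening"],delta([.5475,.1915,.2],down(-9.7,-1)))
cv2.imwrite("pics/d.png",imaging.read_camera("wrist"))
for o in models.outline_of("wrist","red_tag_centre"): print(o["confidence"],o["pixel"],o["pixels"].sum(),ray("wrist",o["pixel"],.07))
E
```

```text
[0.54767199 0.20439407 0.20240341] [ 0.27145691  0.10141544  1.58393589 -0.00320587  1.4497636   2.00616062] 3.4 0.04664435214167835 (array([-0.0019121 ,  0.00241927,  0.01274967]), array([-0.00775302,  0.33038398, -0.41347692]))
0.91 [206.9, 209.5] 770 [[0.57788395 0.2782275  0.07      ]]
0.79 [336.9, 227.4] 1241 [[0.55190685 0.19423633 0.07      ]]
0.54 [439.2, 320.7] 68 [[0.47282447 0.13225173 0.07      ]]
```

View pics/d.png

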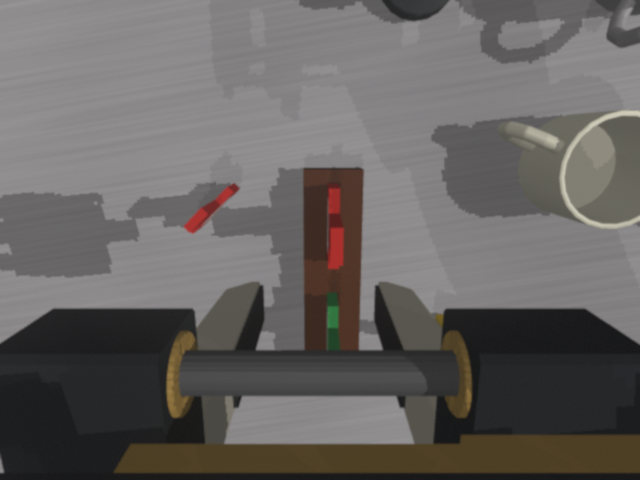

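```bash
python3 - <<'E'
from h import *
d=np.load("cw.npz");c=(d["K"],d["p"],d["R"])
f=lambda x,y:(290+x/6-.42,190+y/6-.42)
q=ray(c,[f(217,405),f(204,70),f(222,735)],.14);print(q, np.degrees(np.arctan2(*(q[1]-q[2])[1::-1])))
w=cv2.imread("pics/d.png");crop(w,295,165,75,125,6,"d2.png")
for y in(-9.7,):
  Rt=down(y,-1)
print(delta([.5475,.1915,.13],down(-9.7,-1)))
E
```

```text
[[ 0.53090993 -0.27390057  0.14      ]
 [ 0.56316776 -0.28857398  0.14      ]
 [ 0.49728806 -0.2576763   0.14      ]] -25.126651829785395
(array([-0.00238896,  0.07182274,  0.01470878]), array([ 0.03917767,  0.50749743, -0.34237885]))
```

View pics/d2.png

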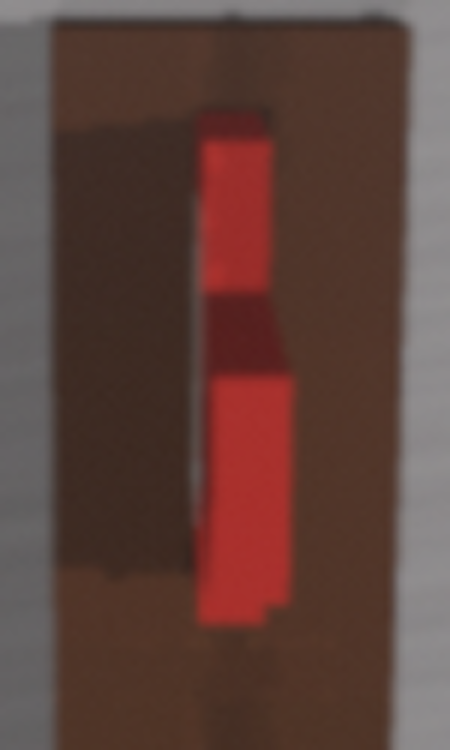

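```bash
python3 - <<'E'
from h import *
p,Rm,s=pose();K,cp,cR=cam("wrist"); off=Rm.inv().apply(cp-p); Rc=Rm.inv().as_matrix()@cR
print("off",off,s["t"],p)
def c_at(p,rv):
    A=R.from_rotvec(rv); return (K,np.array(p)+A.apply(off),A.as_matrix()@Rc)
c=c_at([0.53611,-0.27833,0.24807],[-0.465,-1.961,1.966])
f=lambda x,y:(290+x/6-.42,190+y/6-.42)
q=ray(c,[f(217,405),f(204,70),f(222,735)],.14);print("slot",q, np.degrees(np.arctan2(*(q[1]-q[2])[1::-1])))
c=c_at([0.54767,0.20439,0.2024],[-0.183,-2.139,2.14])
f=lambda x,y:(295+x/6-.42,165+y/6-.42)
print("tab",ray(c,[f(251,500)],.098), "axis ends",ray(c,[f(251,375),f(250,620)],.098))
print("stand far corners",ray(c,[f(53,22),f(408,25)],.022))
E
```

```text
off [-0.06772312 -0.146992   -0.00070195] 3.5 [0.54706007 0.20642351 0.20181683]
slot [[ 0.52750558 -0.27820229  0.14      ]
 [ 0.55980929 -0.29274593  0.14      ]
 [ 0.49382292 -0.26210938  0.14      ]] -24.90478618718031
tab [[0.54588294 0.19456915 0.098     ]] axis ends [[0.55885818 0.19256276 0.098     ]
 [0.53313705 0.19664532 0.098     ]]
stand far corners [[0.59201234 0.20997745 0.022     ]
 [0.58425515 0.16528729 0.022     ]]
```

>>> carry_out(motion=[-0.001,0.02,0.004,0,0.2,-0.3,0,-0.001,0.02,0.004,0,0.2,0,0,0,0.018,0.003,0,0,0,0,0,0.012,0.002,0,0,0,0,0,0,0,0,0,0,0])

```text
t: 4.0
tool_pos: [0.548, 0.1917, 0.1309]
orientation: [-0.18, -2.137, 2.137]
force: [1.0, 0.3, 0.4]
opening: 0.0466
```

```bash
python3 - <<'E'
from h import *
c=cam("wrist");p,Rm,s=pose();print(p,s["dq"],delta([.547,.193,.083],down(-9.7,-1)))
w=imaging.read_camera("wrist");cv2.imwrite("pics/e.png",w);np.savez("ce.npz",K=c[0],p=c[1],R=c[2])
E
```

```text
[0.54803567 0.19165676 0.13090922] [-0.00686369 -0.01264548 -0.01310069 -0.00164644  0.01417813 -0.00296802] (array([ 0.00139212,  0.04790577, -0.00112693]), array([ 0.03445541,  0.26954482, -0.17973392]))
```

View pics/e.png

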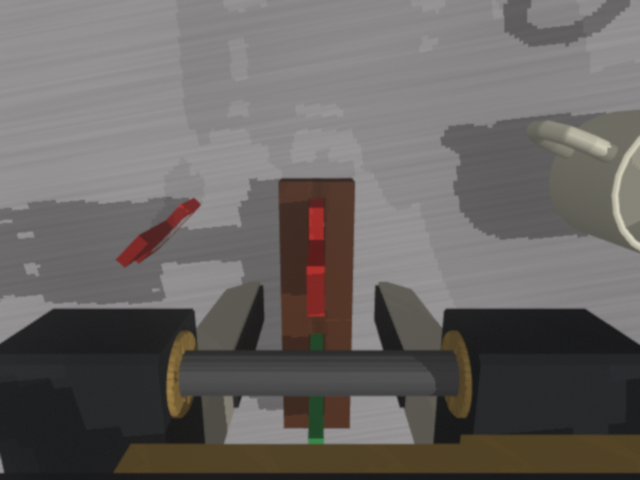

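```bash
python3 - <<'E'
from h import *
d=np.load("ce.npz");c=(d["K"],d["p"],d["R"])
w=cv2.imread("pics/e.png").astype(int);m=((w[...,2]>110)&(w[...,1]<70)&(w[...,0]<80));
for r in(212,225,272,285,300,312,): 
    x=np.nonzero(m[r,290:350])[0]+290;print(r,x.min(),x.max())
ys=np.nonzero(m[:,316])[0];print(ys[ys>150].min(),ys.max())
print(ray(c,[(316,291),(316,266),(316,316)],.098),ray(c,[(280,180),(355,180)],.022))
q=pose()[0];print(proj(c,[q+[0,0,0]]),q)
E
```

```text
212 309 323
225 309 323
272 306 324
285 307 323
300 307 323
312 307 323
207 316
[[0.54686797 0.19398915 0.098     ]
 [0.55857086 0.19202355 0.098     ]
 [0.53479519 0.19601689 0.098     ]] [[0.59207841 0.20900083 0.022     ]
 [0.58466618 0.16439048 0.022     ]]
[[320.08177619 318.58761129]] [0.54852411 0.19189736 0.13192073]
```

>>> carry_out(motion=[0.001,0.015,-0.001,0,0,0,0,0.001,0.014,-0.001,0,0,0,0,0,0.012,0,0,0,0,0,0,0.006,0,0,0,0,0,0,0,0,0,0,0,0])

```text
t: 4.55
tool_pos: [0.5485, 0.1947, 0.0833]
orientation: [-0.185, -2.141, 2.137]
force: [-0.6, -0.1, -0.3]
opening: 0.0465
```

```bash
python3 - <<'E'
from h import *
c=cam("wrist");p,Rm,s=pose();print(p,s["dq"],delta([.547,.194,.083],down(-9.6,-1)),s["force"])
w=imaging.read_camera("wrist");cv2.imwrite("pics/f.png",w);np.savez("ce.npz",K=c[0],p=c[1],R=c[2])
E
```

```text
[0.54854219 0.19473154 0.08334779] [ 0.00188662  0.00476709 -0.00280869  0.00031045  0.00139519  0.00084838] (array([0.00140398, 0.00033467, 0.00097533]), array([ 0.1528391 ,  0.16595691, -0.43015941])) [-0.63329198 -0.06041319 -0.32810529]
```

View pics/f.png

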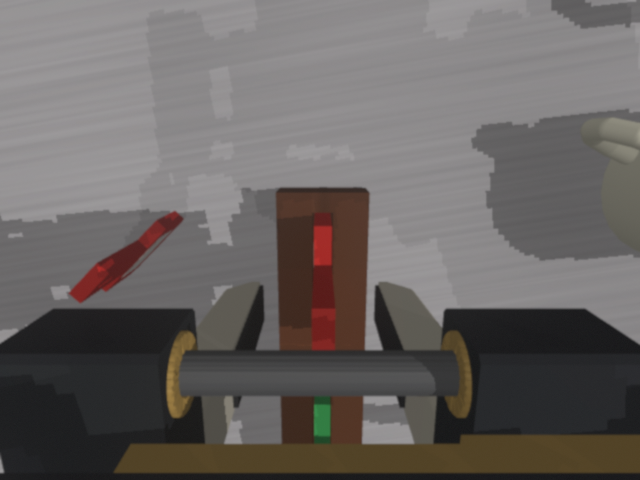

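>>> carry_out(motion=[0.0015,0,0.001,0.1,0.2,-0.4,0,0,0,0,0,0,0,-0.4,0,0,0,0,0,0,-1,0,0,0,0,0,0,-1,0,0,0,0,0,0,-1], squeeze=10)

```text
t: 5.1
tool_pos: [0.5484, 0.1944, 0.0859]
orientation: [-0.184, -2.137, 2.133]
force: [0.1, 0.2, -0.2]
opening: 0.019
```

>>> carry_out(motion=[0,0,0,0,0,0,-1,0,0,0,0,0,0,-1,0,0,0,0,0,0,-1,0,0,0,0,0,0,-1,0,0,0,0,0,0,-1], squeeze=45)

```text
t: 5.6
tool_pos: [0.5485, 0.1943, 0.0861]
orientation: [-0.184, -2.137, 2.133]
force: [0.9, 0.7, 0.9]
opening: 0.0078
```

```bash
python3 - <<'E'
from h import *
p,Rm,s=pose();print(p,s["opening"],delta([.547,.194,.083],down(-9.6,-1)),s["force"])
cv2.imwrite("pics/g.png",imaging.read_camera("wrist"))
E
```

```text
[0.54849209 0.19427178 0.0861329 ] 0.007828713066257617 (array([0.00143672, 0.0031266 , 0.00052488]), array([ 0.12619645, -0.04717865, -0.20639326])) [0.89236006 0.73122313 0.90184821]
```

>>> carry_out(motion=[0,-0.01,0,0,0,0,-1,0,-0.02,0,0,0,0,-1,0,-0.03,0,0,0,0,-1,0,-0.04,0,0,0,0,-1,0,-0.04,0,0,0,0,-1])

```text
t: 6.15
tool_pos: [0.5432, 0.1929, 0.2245]
orientation: [-0.169, -2.126, 2.132]
force: [0.5, 0.3, -0.6]
opening: 0.0075
```

```bash
python3 - <<'E'
from h import *
p,Rm,s=pose();print(p,s["opening"],s["force"])
cv2.imwrite("pics/g.png",imaging.read_camera("scene"))
plan([.524,-.2865,.26],down(-24.4,-1),15,-1)
E
```

```text
[0.54319576 0.19294509 0.224515  ] 0.007508937798223089 [ 0.47371207  0.28128657 -0.63049375]
[-0.0039, -0.0018, 0.0318, 0.0, 0.98, 0.0, -1.0, -0.0044, -0.0018, 0.0317, 0.0, 0.98, 0.0, -1.0, -0.005, -0.0018, 0.0317, 0.0, 0.98, 0.0, -1.0, -0.0055, -0.0018, 0.0316, 0.0, 0.98, 0.0, -1.0, -0.0061, -0.0018, 0.0315, 0.0, 0.98, 0.0, -1.0]
[-0.0066, -0.0018, 0.0314, 0.0, 0.98, 0.0, -1.0, -0.0071, -0.0018, 0.0313, 0.0, 0.98, 0.0, -1.0, -0.0077, -0.0018, 0.0311, 0.0, 0.98, 0.0, -1.0, -0.0082, -0.0018, 0.031, 0.0, 0.98, 0.0, -1.0, -0.0087, -0.0018, 0.0308, 0.0, 0.98, 0.0, -1.0]
[-0.0093, -0.0018, 0.0307, 0.0, 0.98, 0.0, -1.0, -0.0098, -0.0018, 0.0305, 0.0, 0.98, 0.0, -1.0, -0.0103, -0.0018, 0.0304, 0.0, 0.98, 0.0, -1.0, -0.0108, -0.0018, 0.0302, 0.0, 0.98, 0.0, -1.0, -0.0114, -0.0018, 0.03, 0.0, 0.98, 0.0, -1.0]
max 0.0318 0.98
```

View pics/g.png

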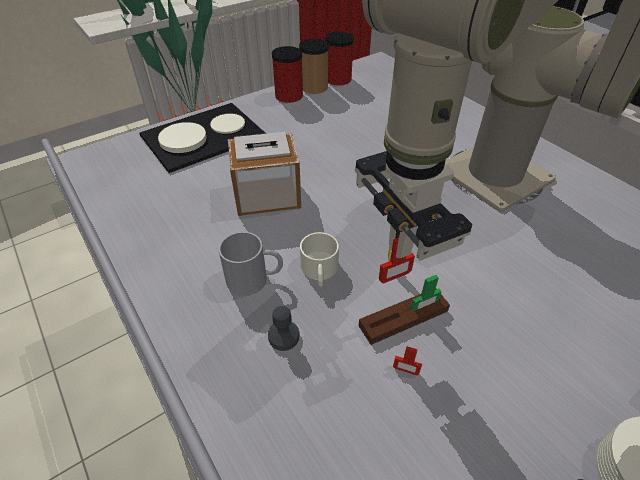

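>>> carry_out(motion=[-0.004,-0.003,0.032,0,1,0,-1,-0.004,-0.003,0.032,0,1,0,-1,-0.005,-0.003,0.032,0,1,0,-1,-0.006,-0.003,0.032,0,1,0,-1,-0.006,-0.003,0.032,0,1,0,-1])

```text
t: 6.7
tool_pos: [0.5409, 0.0318, 0.2574]
orientation: [-0.277, -2.099, 2.087]
force: [0.9, 0.1, -0.4]
opening: 0.0075
```

>>> carry_out(motion=[-0.007,-0.002,0.031,0,1,0,-1,-0.007,-0.002,0.031,0,1,0,-1,-0.008,-0.002,0.031,0,1,0,-1,-0.008,-0.002,0.031,0,1,0,-1,-0.009,-0.002,0.031,0,1,0,-1])

```text
t: 7.2
tool_pos: [0.5336, -0.1345, 0.2714]
orientation: [-0.371, -2.05, 2.037]
force: [0.3, 0.4, -0.6]
opening: 0.0079
```

>>> carry_out(motion=[-0.009,-0.002,0.031,0,1,0,-1,-0.01,-0.002,0.028,0,1,0,-1,-0.01,-0.002,0.022,0,1,0,-1,-0.01,-0.002,0.015,0,1,0,-1,-0.006,-0.002,0.01,0,0.5,0,-1])

```text
t: 7.7
tool_pos: [0.5358, -0.2577, 0.285]
orientation: [-0.454, -2.0, 1.988]
force: [-0.3, 0.0, -0.1]
opening: 0.0078
```

```bash
python3 - <<'E'
from h import *
p,Rm,s=pose();print(p,s["opening"],s["force"],s["t"])
print(delta([.524,-.2865,.245],down(-24.4,-1)))
E
```

```text
[ 0.53575718 -0.25772128  0.28504054] 0.00775653685439576 [-0.30539168  0.02199428 -0.12687737] 7.7
(array([-0.00041857,  0.03974396,  0.03146321]), array([ 0.57284892, -0.06467211, -1.14647793]))
```

>>> carry_out(motion=[0,0.008,0.01,0.3,0,-0.6,-1,0,0.008,0.01,0.3,0,-0.6,-1,0,0.008,0.007,0,0,0,-1,0,0.008,0.004,0,0,0,-1,0,0,0,0,0,0,-1])

```text
t: 8.2
tool_pos: [0.5217, -0.2872, 0.2497]
orientation: [-0.424, -1.985, 1.985]
force: [-0.8, 0.4, -0.7]
opening: 0.008
```

```bash
python3 - <<'E'
from h import *
c=cam("wrist");p,Rm,s=pose();print(p,s["dq"],s["force"],s["t"])
print(delta([.524,-.2865,.245],down(-24.4,-1)))
w=imaging.read_camera("wrist");cv2.imwrite("pics/i.png",w);np.savez("ci.npz",K=c[0],p=c[1],R=c[2])
cv2.imwrite("pics/it.png",imaging.read_camera("top"))
cv2.imwrite("pics/is.png",imaging.read_camera("scene"))
crop(cv2.imread("pics/is.png"),200,90,130,130,5,"is2.png")
E
```

```text
[ 0.52171079 -0.28720324  0.24968071] [ 0.00529032 -0.0076701  -0.00164074  0.00509965  0.00788054  0.0008489 ] [-0.78680312  0.37189326 -0.72495073] 8.2
(array([-0.00181437,  0.00467177, -0.00158957]), array([-0.048456  ,  0.01577864,  0.24128839]))
```

View pics/i.png

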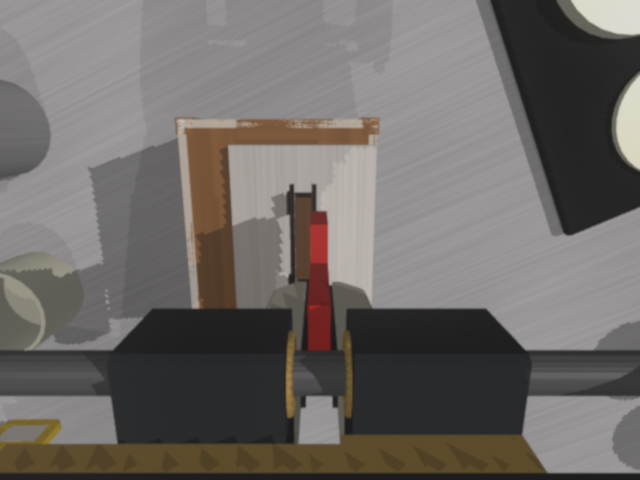

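View pics/is2.png

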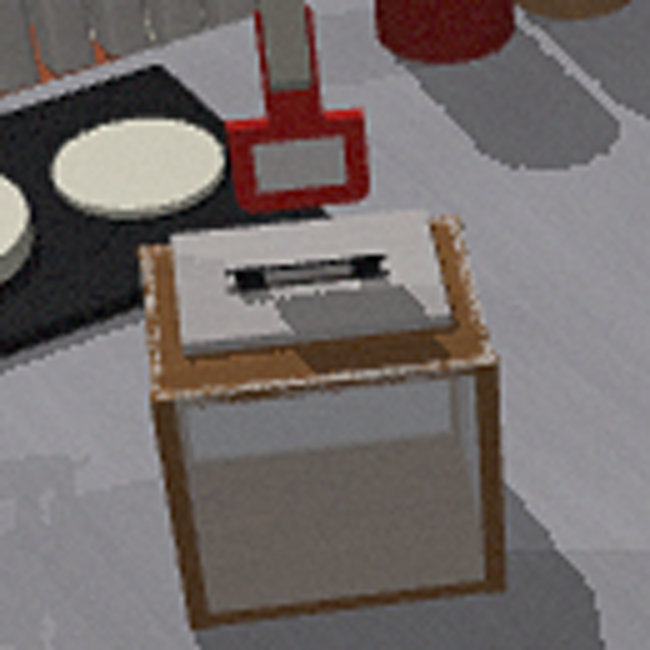

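```bash
python3 - <<'E'
from h import *
crop(cv2.imread("pics/i.png"),275,170,75,125,6,"i2.png")
E
```

```text
(no output)
```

View pics/i2.png

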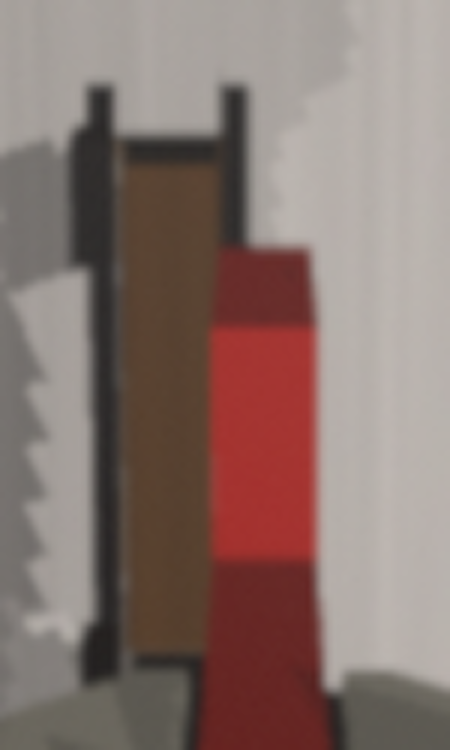

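```bash
python3 - <<'E'
from h import *
d=np.load("ci.npz");c=(d["K"],d["p"],d["R"])
f=lambda x,y:(275+x/6-.42,170+y/6-.42)
p=np.array([.5217,-.2872,.24968])
yaw=np.radians(-24.4);X=np.array([np.cos(yaw),np.sin(yaw),0]);Y=np.array([-X[1],X[0],0])
e=ray(c,[f(167.5,133)],.14)[0];print("slot end",e,"centre",e-.032*X)
l=ray(c,[f(100.5,100),f(109,560)],.14);print("left line yaw",np.degrees(np.arctan2(*(l[0]-l[1])[1::-1])))
t=ray(c,[f(263.5,327),f(264.5,560)],p[2]-.038);print("tag far",t,"yaw",np.degrees(np.arctan2(*(t[0]-t[1])[1::-1])),"len",np.linalg.norm(t[0]-t[1]))
tc=t[0]-.03*X;print("tag centre-p in box axes",(tc-p)@X,(tc-p)@Y)
sc=e-.032*X
print("slot - tag",(sc-tc)@X,(sc-tc)@Y, "slot-p",(sc-p)@X,(sc-p)@Y)
E
```

```text
slot end [ 0.55554804 -0.29121112  0.14      ] centre [ 0.52640616 -0.27799178  0.14      ]
left line yaw -24.282255298506858
tag far [[ 0.5474244  -0.29823272  0.21168   ]
 [ 0.53083232 -0.29078854  0.21168   ]] yaw -24.163792278691353 len 0.018185505459966212
tag centre-p in box axes -0.00201554785494783 0.0005795491860959368
slot - tag 0.0024974122951510595 0.009750364581597833 slot-p 0.0004818644402032296 0.010329913767693771
```

>>> carry_out(motion=[-0.0015,0.008,-0.003,0,0,0.2,-1,-0.001,0.008,-0.002,0,0,0,-1,0,0.006,0,0,0,0,-1,0,0,0,0,0,0,-1,0,0,0,0,0,0,-1])

```text
t: 8.85
tool_pos: [0.5285, -0.2823, 0.229]
orientation: [-0.432, -1.987, 1.991]
force: [0.2, -0.7, -0.5]
opening: 0.0079
```

```bash
cat >> h.py <<'E'
def meas(tag):
    c=cam("wrist");p,Rm,s=pose();w=imaging.read_camera("wrist");cv2.imwrite(f"pics/{tag}.png",w);np.savez(f"c_{tag}.npz",K=c[0],p=c[1],R=c[2],tp=p)
    yaw=np.radians(-24.3);X=np.array([np.cos(yaw),np.sin(yaw),0]);Y=np.array([-X[1],X[0],0])
    q=p-np.array([.52640616,-.27799178,0]);print("boxXY of TCP mm",1e3*q@X,1e3*q@Y,"z",p[2],"F xyz box",np.array(s["force"])@X,np.array(s["force"])@Y,s["force"][2],"T",s["wrist_torque"],"t",s["t"])
    print(delta(p,down(-24.3,-1))[1])
    return w
E
python3 - <<'E'
from h import *
w=meas("j");crop(w,270,170,90,125,5,"j2.png")
cv2.imwrite("pics/js.png",imaging.read_camera("scene"));crop(cv2.imread("pics/js.png"),200,90,130,130,5,"js2.png")
E
```

```text
boxXY of TCP mm 3.6605198499768745 -3.0252675737432186 z 0.2290300160793437 F xyz box 0.4666663362474438 -0.5920478572516633 -0.4519274324202259 T [0.13013421 0.04808247 0.0043264 ] t 8.85
[-0.05387443  0.04125242 -0.24608352]
```

View pics/j2.png

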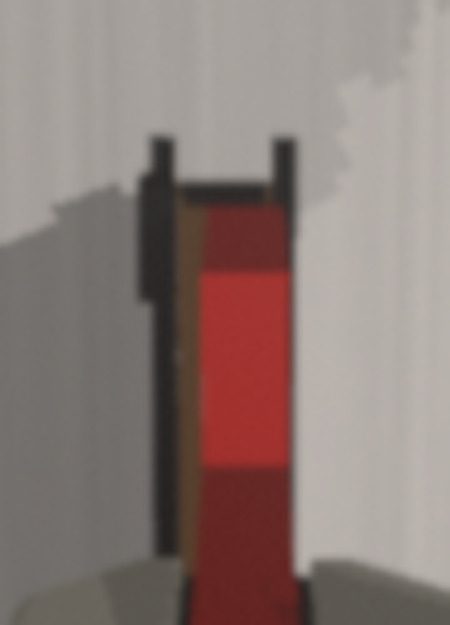

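View pics/js2.png

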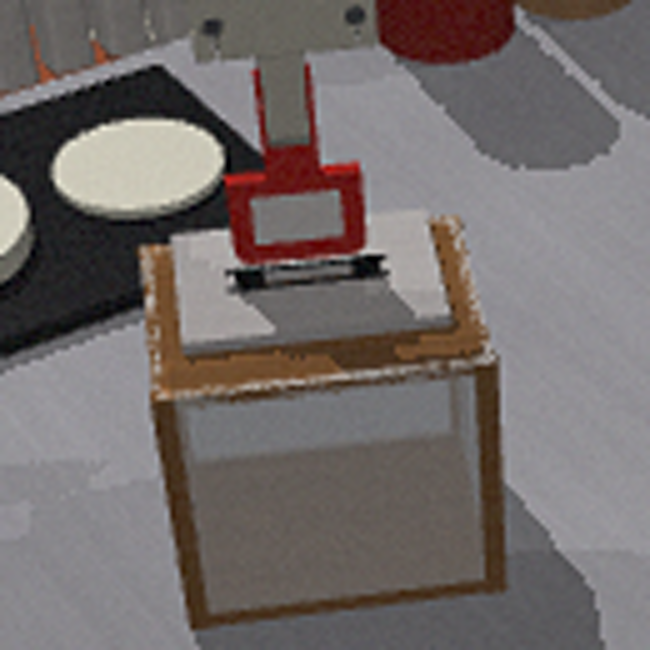

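```bash
cat >> h.py <<'E'
def rel(tag,slot_end,far,near=None):
    d=np.load(f"c_{tag}.npz");c=(d["K"],d["p"],d["R"]);p=d["tp"]
    yaw=np.radians(-24.3);X=np.array([np.cos(yaw),np.sin(yaw),0]);Y=np.array([-X[1],X[0],0])
    sc=ray(c,[slot_end],.14)[0]-.032*X; t=ray(c,[far],p[2]-.038)[0]-.03*X
    print("slot-tag mm",1e3*(sc-t)@X,1e3*(sc-t)@Y,"tag-p",1e3*(t-p)@X,1e3*(t-p)@Y)
E
python3 - <<'E'
from h import *
f=lambda x,y:(270+x/5-.4,170+y/5-.4)
rel("j",f(224,182),f(245.5,272))
E
```

```text
slot-tag mm -2.2652387671598833 2.406527101558071 tag-p -1.722472768875254 0.4992647074457699
```

>>> carry_out(motion=[0.001,0.003,0,0,0,-0.2,-1,0.001,0.002,0,0,0,0,-1,0,0,0,0,0,0,-1,0,0,0,0,0,0,-1,0,0,0,0,0,0,-1])

```text
t: 9.45
tool_pos: [0.5267, -0.282, 0.2246]
orientation: [-0.43, -1.986, 1.99]
force: [0.5, 0.2, -0.0]
opening: 0.0077
```

```bash
python3 - <<'E'
from h import *
w=meas("k");crop(w,270,170,90,125,5,"k2.png")
E
```

```text
boxXY of TCP mm 1.924692385854295 -3.519998783549832 z 0.2245964866128911 F xyz box 0.39054718027171254 0.40853521838957385 -0.04340051607424733 T [ 0.07748668 -0.0528498  -0.00723507] t 9.45
[-0.07544153  0.01096843 -0.12673675]
```

View pics/k2.png

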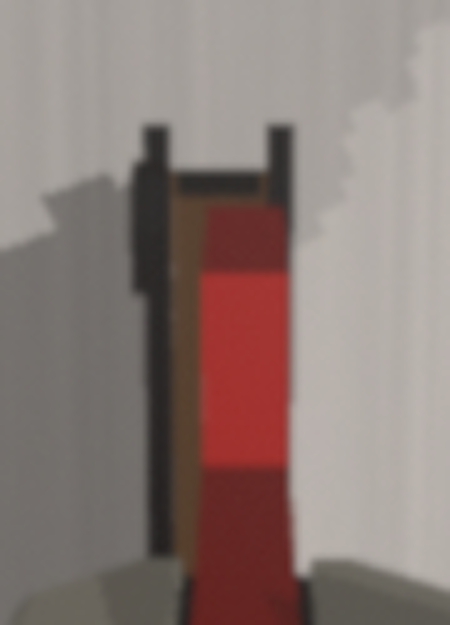

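>>> carry_out(motion=[0,0,-0.001,0,0,0,-1,0,0,-0.001,0,0,0,-1,0,0,-0.001,0,0,0,-1,0,0,0,0,0,0,-1,0,0,0,0,0,0,-1])

```text
t: 10.0
tool_pos: [0.5282, -0.279, 0.2249]
orientation: [-0.43, -1.986, 1.99]
force: [0.8, -0.5, -0.1]
opening: 0.0079
```

```bash
python3 - <<'E'
from h import *
f=lambda x,y:(270+x/5-.4,170+y/5-.4)
rel("k",f(219,172),f(245,271))
w=meas("l");crop(w,270,170,90,125,5,"l2.png")
E
```

```text
slot-tag mm -0.6206133988977052 2.8547018294475803 tag-p -1.719061946752441 0.5159115798434686
boxXY of TCP mm 2.090484005397074 -0.1938298499179365 z 0.22493630591159317 F xyz box 0.9467263975651622 -0.13672492152311927 -0.14912311546977336 T [ 0.07116372 -0.01621667  0.00418893] t 10.0
[-0.07774048  0.01697017 -0.15618085]
```

View pics/l2.png

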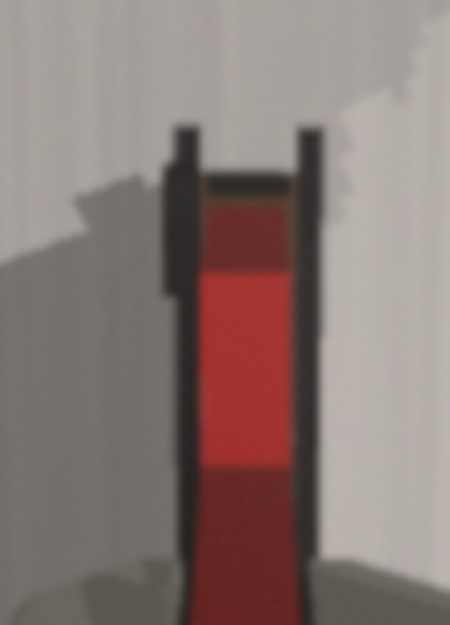

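>>> carry_out(motion=[0.0005,0,-0.001,0,0,0,-1,0,0,-0.001,0,0,0,-1,0,0,0,0,0,0,-1,0,0,0,0,0,0,-1,0,0,0,0,0,0,-1])

```text
t: 10.55
tool_pos: [0.5282, -0.2777, 0.2249]
orientation: [-0.43, -1.985, 1.991]
force: [0.3, -1.2, -1.0]
opening: 0.0077
```

```bash
python3 - <<'E'
from h import *
f=lambda x,y:(270+x/5-.4,170+y/5-.4)
rel("l",f(249,172),f(246.5,271))
w=meas("m");crop(w,270,170,90,125,5,"m2.png")
E
```

```text
slot-tag mm -0.6504838408942 -0.33428469653881354 tag-p -1.6753792000026313 0.3939332401480582
boxXY of TCP mm 1.5289340593065741 1.0516730263894767 z 0.22490112016408476 F xyz box 0.7232711799207633 -0.981459124089554 -1.0415851134680503 T [-0.21018092  0.10529703 -0.08911399] t 10.55
[-0.15699675 -0.02242901 -0.15393218]
```

>>> carry_out(motion=[0,0,-0.001,0,0,0,-1,0,0,-0.001,0,0,0,-1,0,0,-0.001,0,0,0,-1,0,0,0,0,0,0,-1,0,0,0,0,0,0,-1])

```text
t: 11.1
tool_pos: [0.5284, -0.2773, 0.225]
orientation: [-0.431, -1.979, 1.995]
force: [-0.8, -1.6, 0.2]
opening: 0.0078
```

```bash
python3 - <<'E'
from h import *
w=meas("n");crop(w,270,170,90,125,5,"n2.png")
E
```

```text
boxXY of TCP mm 1.5664450974686792 1.4475847300306515 z 0.22495717992388656 F xyz box -0.03585995911052442 -1.762267049983222 0.1907122419304198 T [-0.31257297  0.17181349 -0.01184804] t 11.1
[-0.42555703 -0.11339557 -0.16038244]
```

View pics/n2.png

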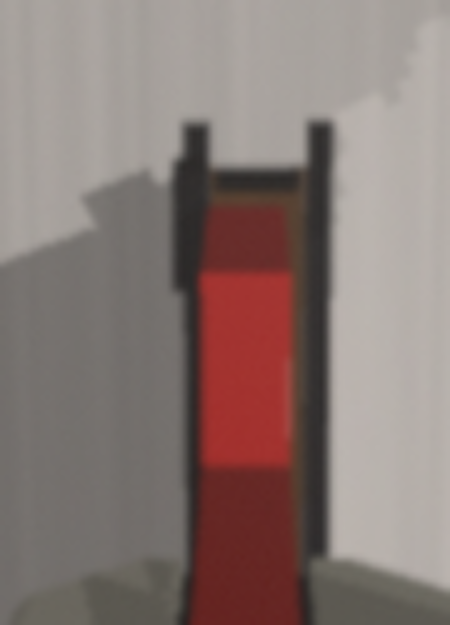

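>>> carry_out(motion=[0,0,0.001,-0.2,0,0,-1,0,0,0.001,-0.2,0,0,-1,0,0,0,0,0,0,-1,0,0,0,0,0,0,-1,0,0,0,0,0,0,-1])

```text
t: 11.65
tool_pos: [0.5281, -0.278, 0.2249]
orientation: [-0.432, -1.99, 1.986]
force: [-0.3, -0.9, -0.7]
opening: 0.0078
```

```bash
python3 - <<'E'
from h import *
w=meas("o");crop(w,270,170,90,125,5,"o2.png")
E
```

```text
boxXY of TCP mm 1.5286535111147839 0.6345877881589699 z 0.2249100228234703 F xyz box 0.13836998773380735 -0.9193072829857826 -0.7438061231761975 T [-0.14052914  0.11682043 -0.04699458] t 11.65
[ 0.13812664 -0.06711139 -0.15023494]
```

View pics/o2.png

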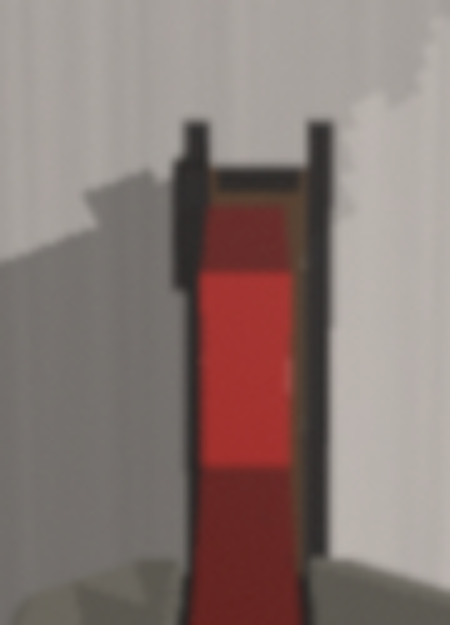

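>>> carry_out(motion=[0,0,0.001,0.1,0,0,-1,0,0,0.0003,0,0,0,-1,0,0,0,0,0,0,-1,0,0.002,0,0,0,0,-1,0,0.002,0,0,0,0,-1])

```text
t: 12.2
tool_pos: [0.5278, -0.2791, 0.221]
orientation: [-0.432, -1.988, 1.988]
force: [0.2, -0.2, -0.9]
opening: 0.0078
```

```bash
python3 - <<'E'
from h import *
w=meas("p");crop(w,270,170,90,125,5,"p2.png")
E
```

```text
boxXY of TCP mm 1.7431794848208408 -0.3803542865002547 z 0.2210186592531193 F xyz box 0.23172143017164926 -0.1255679160264546 -0.8657172434834697 T [0.02587566 0.01821397 0.00958933] t 12.2
[ 0.05962074 -0.04910376 -0.15417524]
```

View pics/p2.png

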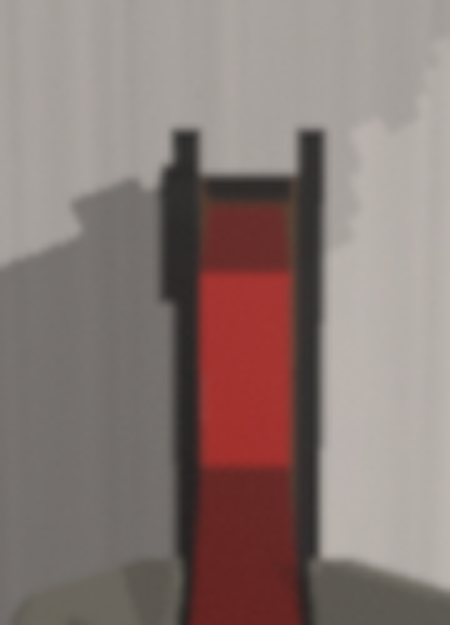

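>>> carry_out(motion=[0,0.001,0,0,0,0,-1,0,0.001,0,0,0,0,-1,0,0.001,0,0,0,0,-1,0,0.001,0,0,0,0,-1,0,0.001,0,0,0,0,-1])

```text
t: 12.75
tool_pos: [0.5276, -0.2788, 0.2149]
orientation: [-0.431, -1.988, 1.987]
force: [-0.1, -0.2, -1.1]
opening: 0.0081
```

```bash
python3 - <<'E'
from h import *
f=lambda x,y:(270+x/5-.4,170+y/5-.4)
rel("p",f(249,177),f(246,271))
w=meas("q")
E
```

```text
slot-tag mm -0.5412149326726541 -0.27112905128687464 tag-p -1.6748293910454817 0.48245468542813974
boxXY of TCP mm 1.4421573114651707 -0.2791540819615535 z 0.21487325781331523 F xyz box -0.00696774399765672 -0.2659142434798981 -1.0789096916773888 T [0.10149791 0.02388503 0.00999333] t 12.75
[ 0.06863474 -0.04331158 -0.11767922]
```

>>> carry_out(motion=[0,0.002,0,0,0,0,-1,0,0.002,0,0,0,0,-1,0,0.002,0,0,0,0,-1,0,0.002,0,0,0,0,-1,0,0.002,0,0,0,0,-1])

```text
t: 13.3
tool_pos: [0.5286, -0.2795, 0.2084]
orientation: [-0.436, -1.988, 1.99]
force: [-4.2, 1.7, 9.6]
opening: 0.0079
```

```bash
python3 - <<'E'
from h import *
w=meas("r")
E
```

```text
boxXY of TCP mm 2.619865425354895 -0.434232964599475 z 0.20837221080848067 F xyz box -4.538793618770119 -0.16610931415156616 9.595580684316264 T [ 0.56544389  0.83758915 -0.0025473 ] t 13.3
[ 0.02720475 -0.03927677 -0.37441029]
```

>>> carry_out(motion=[0.001,0.001,0,0,0,-0.3,-1,0.0005,0.002,0,0,0,0,-1,0,0.003,0,0,0,0,-1,0,0.003,0,0,0,0,-1,0,0.003,0,0,0,0,-1])

```text
t: 13.85
tool_pos: [0.5294, -0.28, 0.2046]
orientation: [-0.439, -1.988, 1.994]
force: [-4.9, 4.1, 11.1]
opening: 0.0078
```

```bash
python3 - <<'E'
from h import *
w=meas("s");crop(w,250,170,110,125,5,"s2.png")
E
```

```text
boxXY of TCP mm 3.5667688335108396 -0.6191298807768872 z 0.20457872798441218 F xyz box -6.18093516703403 1.6910356391489776 11.064110149025693 T [ 0.60442681  1.13994503 -0.04350256] t 13.85
[-0.05256335 -0.0202158  -0.58370284]
```

View pics/s2.png

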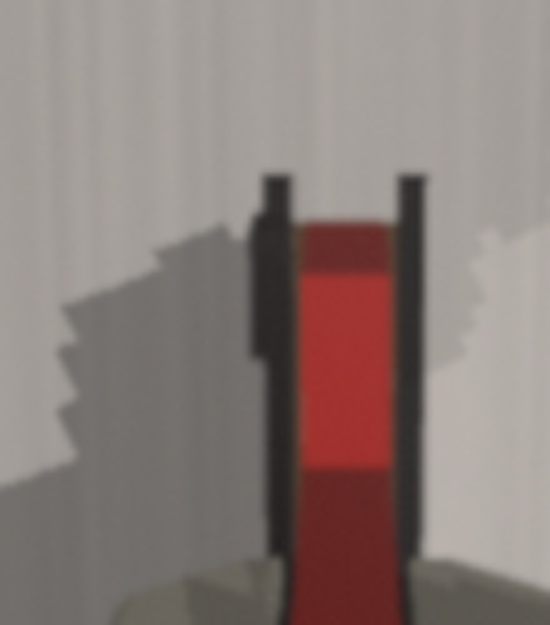

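>>> carry_out(motion=[0.002,0,0,0,0,-0.3,-1,0.002,0,0,0,0,-0.3,-1,0.001,0,0,0,0,0,-1,0.001,0,0,0,0,0,-1,0,0,0,0,0,0,-1])

```text
t: 14.4
tool_pos: [0.5259, -0.2785, 0.2045]
orientation: [-0.434, -1.987, 1.992]
force: [2.9, 0.0, -0.6]
opening: 0.0079
```

```bash
python3 - <<'E'
from h import *
w=meas("t");crop(w,250,170,110,125,5,"t2.png")
E
```

```text
boxXY of TCP mm -0.26171617973437644 -0.6382006235147991 z 0.20449267359100148 F xyz box 2.6504147058546588 1.2497957537730895 -0.6075223121490572 T [-0.14665905 -0.50803937  0.00545631] t 14.4
[-0.06031615 -0.01873819 -0.31642109]
```

View pics/t2.png

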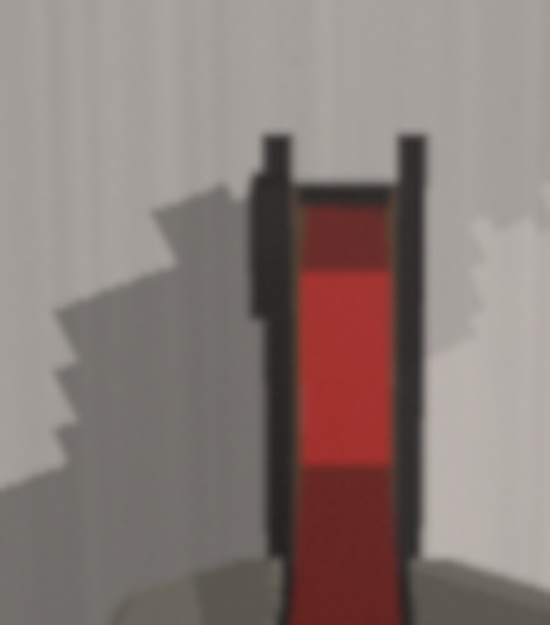

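>>> carry_out(motion=[-0.0015,0.001,0,0,0,-0.3,-1,0,0.003,0,0,0,0,-1,0.0003,0.0035,0,0,0,-0.1,-1,0.0005,0.0035,0,0,0,-0.1,-1,0.0005,0.0035,0,0,0,-0.1,-1])

```text
t: 14.95
tool_pos: [0.5281, -0.2799, 0.1963]
orientation: [-0.428, -1.985, 1.99]
force: [-0.3, 0.9, 7.1]
opening: 0.0076
```

```bash
python3 - <<'E'
from h import *
w=meas("u");crop(w,250,170,110,125,5,"u2.png")
E
```

```text
boxXY of TCP mm 2.3531041271790896 -1.0351875160429977 z 0.1962685130758377 F xyz box -0.6506486585224818 0.7327822800576075 7.135604323255992 T [ 0.20584398  0.01766904 -0.0261275 ] t 14.95
[-0.1362598  -0.01744627  0.00862557]
```

View pics/u2.png

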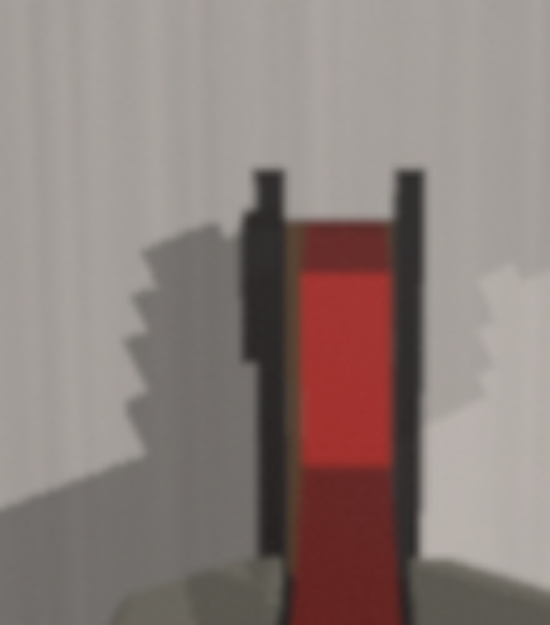

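>>> carry_out(motion=[0.001,0.003,-0.0005,0,0,0,-1,0.0006,0.0035,-0.0002,0,0,-0.1,-1,0.0005,0.0035,0,0,0,-0.1,-1,0.0005,0.0035,0,0,0,-0.1,-1,0.0005,0.0035,0,0,0,-0.1,-1])

```text
t: 15.5
tool_pos: [0.5278, -0.2799, 0.1856]
orientation: [-0.427, -1.982, 1.991]
force: [0.3, 0.6, 8.0]
opening: 0.0074
```

```bash
python3 - <<'E'
from h import *
w=meas("v");crop(w,250,170,110,125,5,"v2.png")
E
```

```text
boxXY of TCP mm 2.0506558644278448 -1.1399864651237253 z 0.18562376528267624 F xyz box 0.059971279045707926 0.7006200438867856 8.044799529433503 T [0.18396539 0.01979154 0.00057739] t 15.5
[-0.2543159  -0.02346197  0.03738318]
```

>>> carry_out(motion=[0.0007,0.003,-0.0005,-0.1,0,0,-1,0.0006,0.0035,-0.0003,-0.1,0,-0.1,-1,0.0005,0.0035,-0.0002,0,0,-0.1,-1,0.0005,0.0035,0,0,0,-0.1,-1,0.0005,0.0035,0,0,0,-0.1,-1])

```text
t: 16.05
tool_pos: [0.5279, -0.28, 0.1751]
orientation: [-0.427, -1.983, 1.989]
force: [0.2, -0.1, 7.3]
opening: 0.0077
```

```bash
python3 - <<'E'
from h import *
w=meas("x");crop(w,250,170,110,125,5,"x2.png")
cv2.imwrite("pics/xs.png",imaging.read_camera("scene"));crop(cv2.imread("pics/xs.png"),200,90,130,130,5,"xs2.png")
E
```

```text
boxXY of TCP mm 2.1610977777960145 -1.2065891107842248 z 0.1750560012583011 F xyz box 0.21026244234057206 -0.06283610931832738 7.278776472554286 T [0.15409615 0.04161882 0.0325666 ] t 16.05
[-0.18532183 -0.03487433  0.08016771]
```

View pics/x2.png

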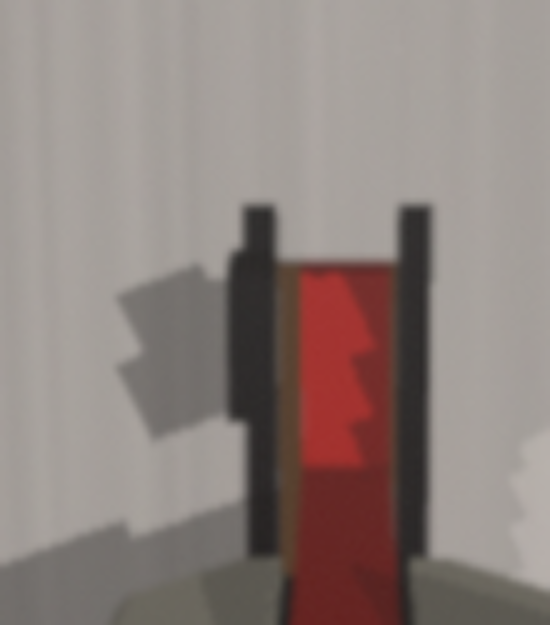

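View pics/xs2.png

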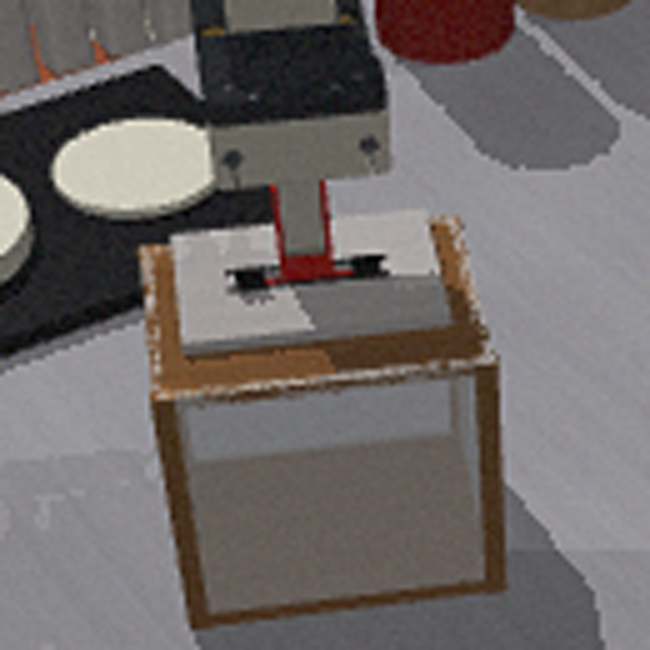

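>>> carry_out(motion=[0.0007,0.003,-0.0005,-0.1,0,0,-1,0.0006,0.003,-0.0003,-0.1,0,0,-1,0.0005,0.003,0,0,0,0,-1,0.0005,0.002,0,0,0,0,-1,0.0005,0.001,0,0,0,0,-1])

```text
t: 16.65
tool_pos: [0.5274, -0.2797, 0.1683]
orientation: [-0.432, -1.986, 1.99]
force: [0.9, -0.1, 4.4]
opening: 0.0077
```

```bash
python3 - <<'E'
from h import *
w=meas("y");crop(w,250,170,110,125,5,"y2.png")
E
```

```text
boxXY of TCP mm 1.5824776536661913 -1.1711031591935406 z 0.1682787747625622 F xyz box 0.8498887746357962 0.2957038770119168 4.429089480392836 T [ 0.1121145  -0.05930081 -0.04372207] t 16.65
[-0.08120156 -0.03667804 -0.19771704]
```

View pics/y2.png

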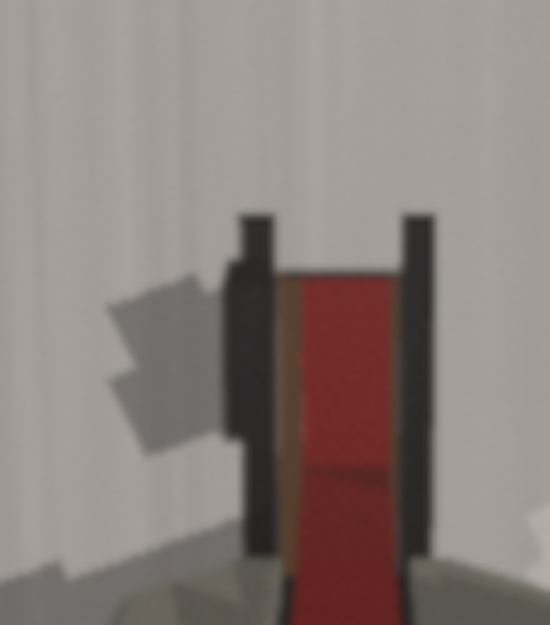

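>>> carry_out(motion=[0,0.002,-0.0003,0,0,-0.1,-1,0,0.002,-0.0002,0,0,-0.1,-1,0,0.0015,0,0,0,0,-1,0,0.001,0,0,0,0,-1,0,0,0,0,0,0,-1])

```text
t: 17.2
tool_pos: [0.5263, -0.2788, 0.1601]
orientation: [-0.423, -1.985, 1.985]
force: [0.0, 0.3, -0.5]
opening: 0.0083
```

```bash
python3 - <<'E'
from h import *
w=meas("z");crop(w,250,170,110,125,5,"z2.png")
E
```

```text
boxXY of TCP mm 0.20563398569999278 -0.7845558219989689 z 0.16012924497408768 F xyz box -0.10914808644645217 0.26909303715435623 -0.46369826704831707 T [ 0.03897664  0.04857678 -0.07384642] t 17.2
[-0.0796804  -0.03888872  0.28376421]
```

>>> carry_out(motion=[-0.001,-0.001,0,0,0,0.2,-1,0,0,0,0,0,0,-0.6,0,0,0,0,0,0,-0.6,0,0,0,0,0,0,-0.6,0,0,0,0,0,0,-0.6])

```text
t: 17.75
tool_pos: [0.5271, -0.2791, 0.1612]
orientation: [-0.426, -1.985, 1.987]
force: [0.4, 0.3, 0.1]
opening: 0.0185
```

```bash
python3 - <<'E'
from h import *
w=meas("za");crop(w,200,170,220,180,3,"za2.png");print(robot.read_state()["opening"])
cv2.imwrite("pics/zs.png",imaging.read_camera("scene"));crop(cv2.imread("pics/zs.png"),200,90,130,130,5,"zs2.png")
E
```

```text
boxXY of TCP mm 1.0610851164358095 -0.7476109003502672 z 0.1611658530390255 F xyz box 0.26568892768125524 0.42853328840479 0.11142634421768623 T [0.08369147 0.02349703 0.0080315 ] t 17.75
[-0.0772575  -0.03925226  0.08564508]
0.018623547383650643
```

View pics/za2.png

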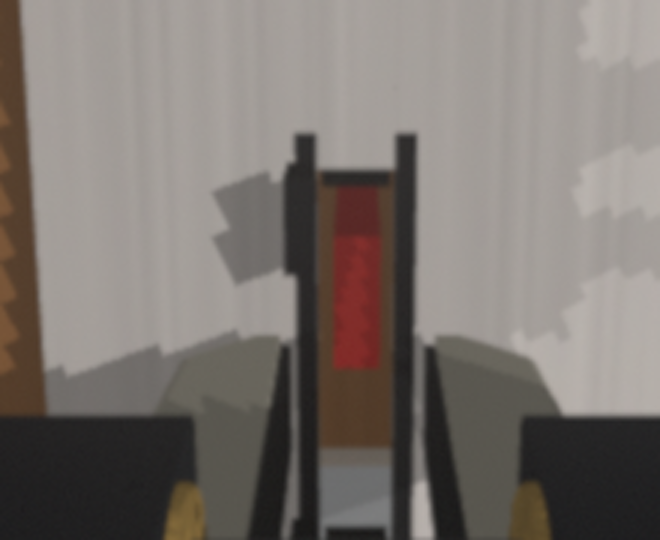

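View pics/zs2.png

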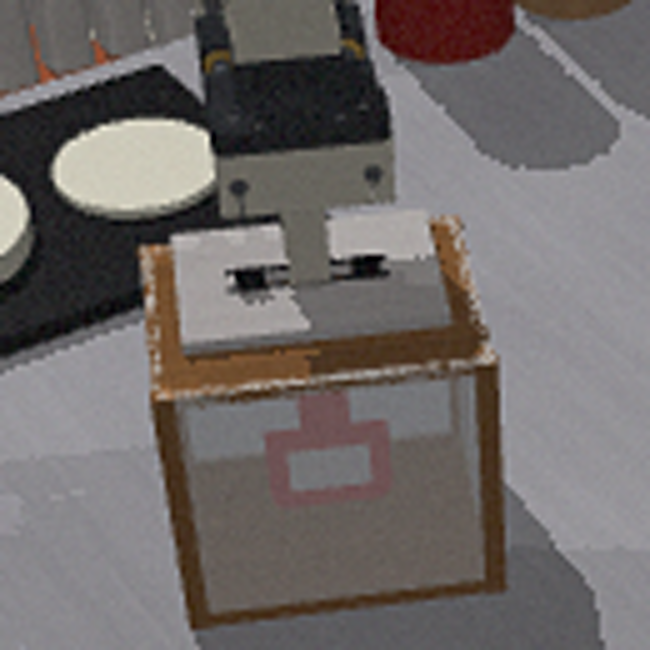

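The scene crop shows the released tag dropping inside the box, with its blade at crop (330,465). Next I raise the hand straight up.

>>> carry_out(motion=[0,-0.01,0,0,0,0,-0.6,0,-0.02,0,0,0,0,-0.6,0,-0.03,0,0,0,0,-0.6,0,-0.03,0,0,0,0,-0.6,0,-0.02,0,0,0,0,-0.6])

```text
t: 18.35
tool_pos: [0.5253, -0.2778, 0.273]
orientation: [-0.419, -1.985, 1.982]
force: [0.7, -0.3, 0.1]
opening: 0.0187
```

>>> carry_out(motion=[0,0,0,0,0,0,-0.6,0,0,0,0,0,0,-0.6,0,0,0,0,0,0,-0.6,0,0,0,0,0,0,-0.6,0,0,0,0,0,0,-0.6])

```text
t: 18.85
tool_pos: [0.5259, -0.2781, 0.2747]
orientation: [-0.422, -1.985, 1.984]
force: [0.6, 0.4, 0.9]
opening: 0.0185
```

```bash
python3 - <<'E'
from h import *
w=meas("zb");
cv2.imwrite("pics/zc.png",imaging.read_camera("scene"))
E
```

```text
boxXY of TCP mm -0.4371329990724629 -0.35821837609784546 z 0.27470157655608296 F xyz box 0.4087256111722859 0.6049874614940525 0.8887092324686173 T [ 0.02188608  0.01719044 -0.02253014] t 18.85
[-0.03879882 -0.0357174   0.35123461]
```

View pics/zb.png

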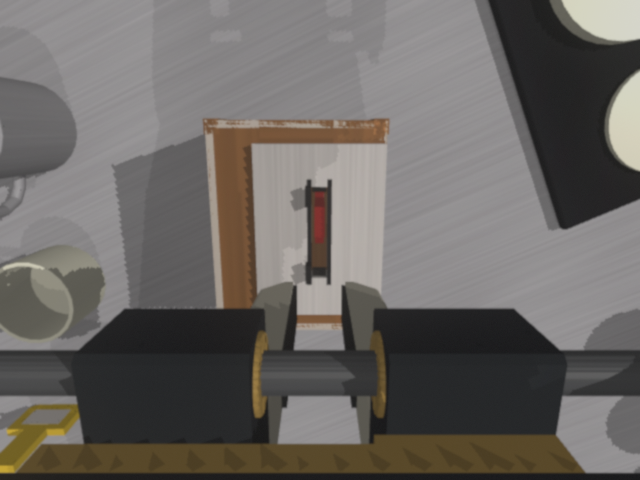

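View pics/zc.png

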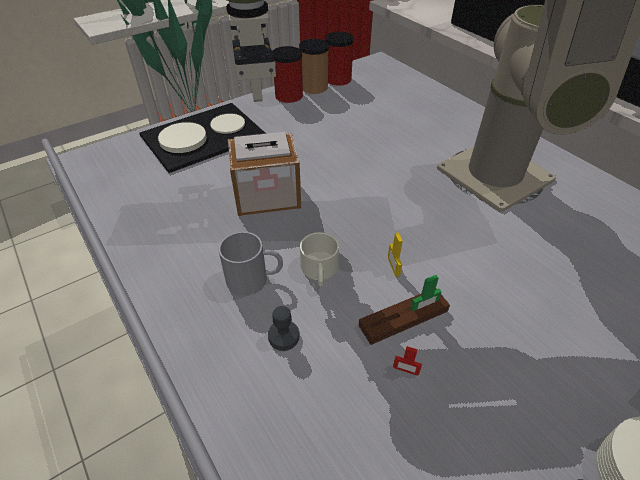

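```bash
python3 - <<'E'
from h import *
crop(cv2.imread("pics/zc.png"),215,120,100,100,6,"zc2.png")
crop(cv2.imread("pics/zb.png"),270,160,100,140,5,"zb2.png")
E
```

```text
(no output)
```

View pics/zc2.png

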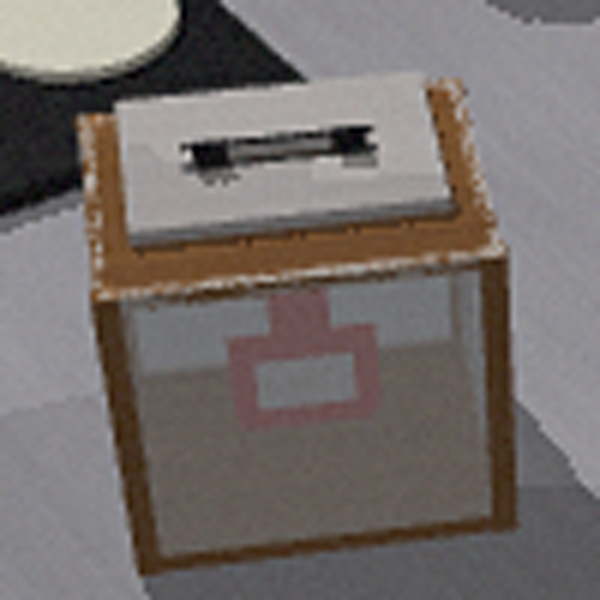

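View pics/zb2.png

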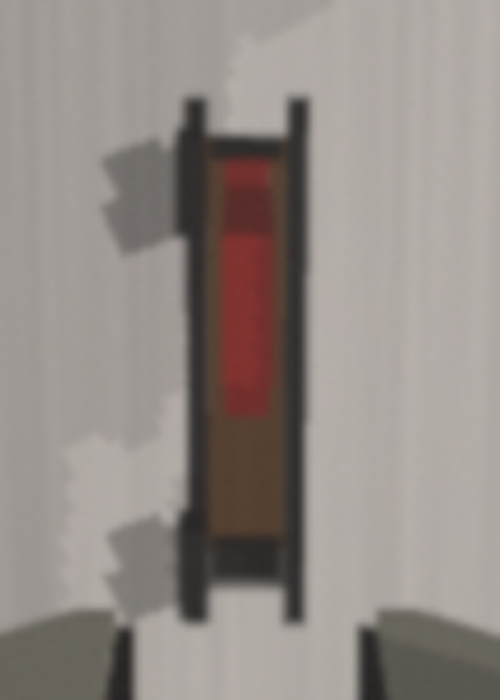

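```bash
python3 - <<'E'
from h import *
c=np.array([.527,-.279]);yaw=np.radians(-24.3);X=np.array([np.cos(yaw),np.sin(yaw)])
for z in(.008,.03,.05,.1):
  P=[[*(c+s*.03*X),z] for s in(1,-1)];print(z,(proj("scene",P)-[215,120])*6)
s=robot.read_state();print(s["t"],s["force"])
E
```

```text
0.008 [[230.77853209 423.20224409]
 [374.87011826 406.30542501]]
0.03 [[225.32538619 381.39284456]
 [371.47466089 364.55489673]]
0.05 [[220.23268136 342.34695525]
 [368.30423927 325.5714069 ]]
0.1 [[206.90233695 240.14288699]
 [360.00830069 223.56458395]]
18.95 [ 0.90420147 -0.81242731  0.13921936]
```

The zoomed crop shows the tag's foot at about (240,425) to (378,412). A foot at z = 0.008, the box floor, projects to about (231,423) to (375,406), so the tag stands on the floor. I'm handing in.

```bash
python3 - <<'E'
from h import *
print(robot.close_job())
E
```

```text
the job is handed in; nothing more can be done
None
```

The red tag is in the returns box. I took it from the stand and felt for the slot by sliding it against the back guides, where contact was about 2 N. I then pushed it down past the rollers with about 11 N at most and let go. The job was handed in at about 19 s.

- **Tag in the box:** the last pictures show it upright inside. Its foot is within about 2 mm of where the box floor should appear.
- **Hand:** it is clear, about 115 mm above the plate, with no contact force.
- **Other things:** the green tag, cup, jug, tamper and the two look-alike tags appear where they stood. I checked this by eye, not by measurement.

**What went less well:** at the rollers the arm drifted along the slot, so the tag rubbed first one end of it (about 6 N) and then, after my correction, probably the other (about 3 N). I re-centred it before pushing on. The camera views of the slot first differed by 1 to 2 mm, and the guide contact settled that.

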